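# Centre-punch bracket blanks in the marking pallet

### The arm

A 7-joint arm with a two-finger parallel gripper is mounted at the origin on the work surface; the furniture and walls round the work are solid. World frame = base frame: x ahead of the robot, y to its left, z up, the work surface at z = 0. Lengths are in m, angles in rad, forces in N, time in s.
With the tool pointing down it reaches from about 0.4 to 0.925 m from the base axis. Payload 4.1 kg.
Tool frame: the origin (TCP) lies at the very end of the fingers, on their centre line; the grasp point (between the pads) lies 19 mm behind it; z points along the fingers, y is the line along which they close (so a half turn about z gives the same grasp; the last joint's range is limited). The gripper opens to 85 mm and grips with 20 to 120 N. Pads are 22 mm wide; open, the fingers measure 114 mm over their backs; the gripper's body (76 mm by 85 mm) begins 54 mm behind the grasp point. The pads swing forward as they close: fully open they stand 13 mm farther back than shut.
Start: joints at [-1.327, 0.398, 0.045, 1.537, -0.019, 1.207, -0.051], TCP at [0.218, 0.612, 0.231] pointing down, gripper open.
Joint ranges: [-2.82, 2.82], [-0.49, 2.23], [-1.37, 1.46], [0, 2.46], [-1.36, 4.5], [0.23, 2], [-2.94, 2.94]. Speed limits (rad/s): [2.57, 2.57, 3.14, 3.14, 3.14, 3.14, 3.14].

### API

Orientations are given as a rotation vector (axis times angle).
In Python, from bench import bot, cams, workorder gives the robot as it stands.
- The arm moves only by the tool play_rows, never from a script. Its argument "plan" is a list of rows, each a list of 4 numbers: the shift along the tool's x, y, z in units of 25 mm (1.0 is 25 mm), then the turn about the tool's z in degrees. In form: [[tx, ty, tz, twist], ...]. A call has 1 to 8 rows; each row shifts and turns the commanded pose from where the row before left it, along the tool's axes as they then stand; what a row does not reach is not made up. A row lasts 1/10 s, in which the tool goes at most 50 mm and 8.59 degrees, less where a joint would pass 70% of its speed; a pose out of reach is approached as far as the arm can. A call is refused whole if a number of a shift passes 1 or a number of a turn 8.59, either way. A call with a gripper value outside its range is refused whole. "jaw" is the gripper's target within -1 to 1 (fully open at 1, half-way at 0, shut at -1), set as the call begins (left out, the last holds). The fingers move at their own pace and stop on an object; "squeeze" is the grip in N (left out, the last holds). Time passes only in rows, so rows that do not move let the fingers close. It gives the time, the measured TCP pose, the force, the opening and the grip force at its end, in the units of the state.
- bot.sense(): the state, without advancing time (a new reading comes with each control period).
- cams.read_camera(name): name is "side" or "top" or "wrist"; returns the picture (400x640x3 uint8, blue, green, red); there is no depth.
- cams.camera_info(name): a dict with "intrinsics" (3x3 intrinsics, pixels), "pose" (4x4, takes a point from camera to world coordinates). Camera axes: x right, y up, looking along -z (the intrinsics and any distortion apply to the point x, -y, -z); pixel columns grow to the right and rows downward; lengths in m; the calibration is good to about 2 mm. A picture is of the moment at which its call begins: read the wrist's pose just before it. camera_info takes no time and is no camera call; for the wrist camera it gives the pose at the moment of the call.
- workorder.hand_in(): hands the job in; it is judged then, once.
The state is a dict: "t": time; "joints": joint angles; "qvel": joint speeds; "joint_torque": joint torques, N m; "tcp_pos": TCP position; "eef_rot": TCP orientation; "wrist_force": force on the tool from outside, world axes, zero at the start; "ft_torque": the same for the moment, N m; "grip_width": opening from 0.0 (shut) to 1.0 (fully open); "finger_force": force on a finger pad.
Only numpy, scipy, OpenCV 4.12 (cv2) and the standard library are available. Lean on these libraries where they do the work, as an engineer would, in place of code of your own. Each camera call takes 0.05 s, during which the arm holds its last target. There are 200 camera calls.

### The job

Slide every bracket blank from the grey mat flat into a slot of the marking pallet, front end first and fully home against the stop, one to a slot and in any order; when all are loaded, take the centre punch and press it straight down on the orange mark of each blank until it snaps. Put the punch back upright in its stand, and only then draw the blanks out and lay them flat on the grey mat again, not on one another. Leave the glue bottle and the blue tape where they are.

Things in the scene. Friction and masses are not known exactly. Their poses are not given: they have to be found in the camera images.
- blank_1: aluminium bracket blank (may be absent), 180 g: flat base 100 (x) x 56 (y) x 8 mm, its front 6 mm only 50 wide; across its rear end a bent-up flange to grip, 40 wide (y), 8 thick (centred at x = -46 mm), up to 50 mm above the underside. Origin: centre of the underside; x points from the flange to the front end that enters the slot, z up. Starts flat on the mat
- blank_1_spot (a point): the mark of blank_1: centre of a 12 mm square hole in the base at the crossing of two scribed black lines, on the top face (25 mm ahead of the blank's centre, 8 mm above its underside); an orange plug 11 mm across fills the hole, its top 1.5 mm below the face
- blank_1_mark (a joint): travel of the orange plug of blank_1 in m: 0 unmarked; when pressed with about 9 N (punch nose pushed in 5 to 6 mm) it gives way with a snap, the force drops by some 4 N, and it stays down at 0.0035
- blank_2: aluminium bracket blank (may be absent), 180 g: flat base 100 (x) x 56 (y) x 8 mm, its front 6 mm only 50 wide; across its rear end a bent-up flange to grip, 40 wide (y), 8 thick (centred at x = -46 mm), up to 50 mm above the underside. Origin: centre of the underside; x points from the flange to the front end that enters the slot, z up. Starts flat on the mat
- blank_2_spot (a point): the mark of blank_2: centre of a 12 mm square hole in the base at the crossing of two scribed black lines, on the top face (25 mm ahead of the blank's centre, 8 mm above its underside); an orange plug 11 mm across fills the hole, its top 1.5 mm below the face
- blank_2_mark (a joint): travel of the orange plug of blank_2 in m: 0 unmarked; when pressed with about 9 N (punch nose pushed in 5 to 6 mm) it gives way with a snap, the force drops by some 4 N, and it stays down at 0.0035
- blank_3: aluminium bracket blank (may be absent), 180 g: flat base 100 (x) x 56 (y) x 8 mm, its front 6 mm only 50 wide; across its rear end a bent-up flange to grip, 40 wide (y), 8 thick (centred at x = -46 mm), up to 50 mm above the underside. Origin: centre of the underside; x points from the flange to the front end that enters the slot, z up. Starts flat on the mat
- blank_3_spot (a point): the mark of blank_3: centre of a 12 mm square hole in the base at the crossing of two scribed black lines, on the top face (25 mm ahead of the blank's centre, 8 mm above its underside); an orange plug 11 mm across fills the hole, its top 1.5 mm below the face
- blank_3_mark (a joint): travel of the orange plug of blank_3 in m: 0 unmarked; when pressed with about 9 N (punch nose pushed in 5 to 6 mm) it gives way with a snap, the force drops by some 4 N, and it stays down at 0.0035
- pallet: fixed marking pallet, 125 (x) x 214 mm (y): steel floor plate 5 mm thick with three slots side by side, 68 mm apart, open toward -x, from the mouth at x = 7.5 mm to the stop at x = 52.5; before the mouth the floor plate is an open apron to x = -62.5. Aluminium rails between the slots, pointed 5 mm ahead of the mouth; blue lips on them. Origin: centre of its underside; x points into the slots
- bay_0 (a point): on the pallet's floor plate (5 mm above the bench): where the origin of a blank lies when that blank is fully home in slot 0 (y = -68 mm from the pallet's middle); axes as the pallet's. The slot is 58 mm wide, 11 mm high under its lips, 45 mm deep; the lips are 5 mm thick (top 21 mm above the bench), reach 9 mm over each side and leave the middle 40 mm open
- bay_1 (a point): on the pallet's floor plate (5 mm above the bench): where the origin of a blank lies when that blank is fully home in slot 1 (y = +0 mm from the pallet's middle); axes as the pallet's. The slot is 58 mm wide, 11 mm high under its lips, 45 mm deep; the lips are 5 mm thick (top 21 mm above the bench), reach 9 mm over each side and leave the middle 40 mm open
- bay_2 (a point): on the pallet's floor plate (5 mm above the bench): where the origin of a blank lies when that blank is fully home in slot 2 (y = +68 mm from the pallet's middle); axes as the pallet's. The slot is 58 mm wide, 11 mm high under its lips, 45 mm deep; the lips are 5 mm thick (top 21 mm above the bench), reach 9 mm over each side and leave the middle 40 mm open
- mat: fixed flat grey mat with a white border line, 190 (x) x 370 mm (y), 3 mm thick; origin: centre of its underside, y along its length
- stand: fixed wooden stand for the punch, 60 x 60 x 74 mm high, with an upright hole of 24 mm diameter right through its middle; origin: centre of its underside
- punch: centre punch, 132 mm, 210 g, upright in the stand, red cap up. Origin: tip of the nose; z along the punch to the cap. Nose 5 mm thick, 28 long, sprung: slides up to 10 mm into the barrel, 1.5 N at rest and 1.5 N more per mm. Barrel 18 mm thick; collar 34 across from 68 to 76 mm above the tip; grip 18 thick from 76 to 124; cap 22 across. In the stand the tip hangs 6 mm above the bench
- punch_collar (a point): on the punch's axis at the underside of its collar, 68 mm from the tip; in the stand this rests on the stand's top, 74 mm above the bench
- glue: loose white glue bottle with red nozzle, 42 mm across, 119 mm tall, a bystander; origin: centre of its underside
- tape_b: loose roll of blue tape lying flat, 92 mm across, 24 mm high, a bystander; origin: centre of its underside
Not all that is in view belongs to the job. Leave any purple or turquoise look-alike of the punch alone.

How it is judged:
By the outcome, as a careful person would: the job done as asked, in the order asked, and still so for the second after the job is handed in, with the robot touching nothing.
Of blank_1, blank_2, blank_3 only 2 to 3 are there at a start; the rules pass over those that are not, and their reading is None.
At some moment in a run one of blank_1, blank_2, blank_3 may be knocked a few centimetres aside while the robot is not near it.
It also fails if it takes over 210 s, if anything falls off the work surface, if the arm or the gripper's body presses on something with over 40 N, if the wrist force passes 120 N, or if a joint passes its speed limit or range.

## Working session

There is one attempt and no reset: what is moved stays moved. The work goes in short steps, Python scripts to look and compute and a tool call to move; the robot and the scene stay as the last step left them, time stands still between calls to the robot, and variables do not carry over. Pictures are saved under pics/ and viewed, at most 14 in all, crops included, and the job is handed in when it is done.

Besides the shell and the picture viewer there is one more tool, called after ">>>" as name(argument=value, ...) on one line, values as JSON. play_rows: Moves the arm, as the interface text tells. Its arguments: {"type":"object","properties":{"plan":{"type":"array","items":{"type":"array","items":{"type":"number"}}},"jaw":{"type":"number"},"squeeze":{"type":"number"}},"required":["plan"]}

```bash
ls; mkdir -p pics
python3 - <<'E'
from bench import bot,cams,workorder
import cv2,numpy as np
s=bot.sense();print({k:np.round(v,3).tolist() for k,v in s.items()})
for n in ("top","side","wrist"):
    i=cams.camera_info(n);print(n,np.round(i["intrinsics"],1).tolist(),np.round(i["pose"],3).tolist(),[k for k in i], i.get("distortion"))
    cv2.imwrite(f"pics/{n}0.png",cams.read_camera(n))
E
```

```text
pics
{'t': 0.0, 'joints': [-1.327, 0.399, 0.045, 1.538, -0.019, 1.207, -0.051], 'qvel': [0.002, 0.001, 0.001, -0.001, 0.001, 0.001, -0.0], 'joint_torque': [0.0, -47.514, 1.365, -25.421, 0.012, 0.01, -0.0], 'tcp_pos': [0.218, 0.612, 0.23], 'eef_rot': [-0.536, -3.095, 0.003], 'wrist_force': [0.096, 0.243, -0.577], 'ft_torque': [0.013, 0.008, 0.009], 'finger_force': 0.0, 'grip_width': 1.001}
top [[396.1, 0.0, 324.0], [0.0, 396.1, 198.4], [0.0, 0.0, 1.0]] [[0.023, 0.982, -0.187, 0.325], [-1.0, 0.022, -0.01, -0.039], [-0.006, 0.188, 0.982, 1.326], [0.0, 0.0, 0.0, 1.0]] ['intrinsics', 'pose'] None
side [[490.6, 0.0, 315.3], [0.0, 490.6, 197.3], [0.0, 0.0, 1.0]] [[-1.0, -0.017, -0.005, 0.571], [0.003, -0.459, 0.888, 1.216], [-0.017, 0.888, 0.459, 0.732], [0.0, 0.0, 0.0, 1.0]] ['intrinsics', 'pose'] None
wrist [[291.2, 0.0, 322.0], [0.0, 291.2, 198.3], [0.0, 0.0, 1.0]] [[0.336, -0.906, -0.257, 0.153], [0.942, 0.322, 0.094, 0.635], [-0.002, -0.274, 0.962, 0.371], [0.0, 0.0, 0.0, 1.0]] ['intrinsics', 'pose'] None
```

View pics/top0.png

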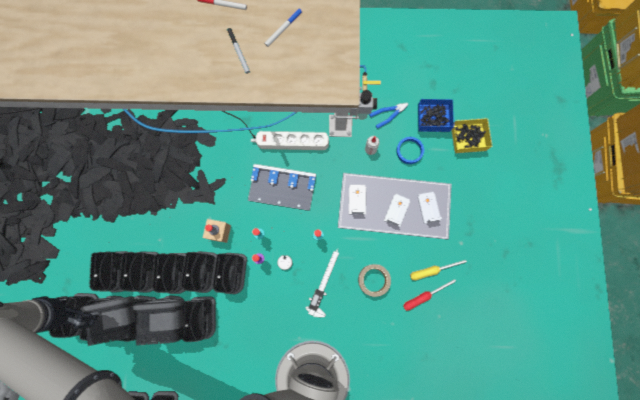

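View pics/side0.png

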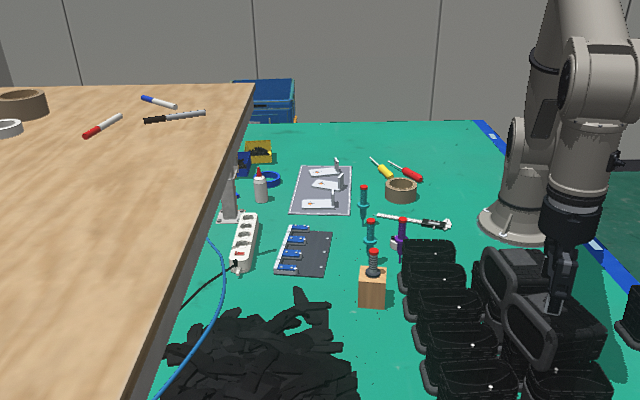

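The top view shows three white blanks on the grey mat at about (357,198), (398,210) and (430,207). The pallet is near (283,187) with its blue lips toward the top, and the stand with the red-capped punch is at (215,230). Three look-alikes stand at (257,232), (258,258) and (318,234). The side view agrees.

```bash
cat > h.py <<'E'
import numpy as np, cv2
from scipy.spatial.transform import Rotation as R
from bench import bot,cams,workorder
def p2w(inf,u,v,z):
    K,T=np.array(inf["intrinsics"]),np.array(inf["pose"])
    d=T[:3,:3]@np.array([(u-K[0,2])/K[0,0],-(v-K[1,2])/K[1,1],-1.])
    return T[:3,3]+d*(z-T[2,3])/d[2]
def w2p(inf,P):
    K,T=np.array(inf["intrinsics"]),np.array(inf["pose"])
    c=(np.atleast_2d(P)-T[:3,3])@T[:3,:3]
    return np.c_[K[0,2]+K[0,0]*c[:,0]/-c[:,2],K[1,2]+K[1,1]*c[:,1]/c[:,2]]
def snap(n,name):
    inf=cams.camera_info(n);im=cams.read_camera(n);cv2.imwrite(f"pics/{name}.png",im);return inf,im
def yawtool():
    M=R.from_rotvec(bot.sense()["eef_rot"]).as_matrix();return M
def to(p,yaw=None):
    """shift to world p in tool units (25mm) and twist so tool y axis gets heading yaw (mod 180)"""
    s=bot.sense();M=R.from_rotvec(s["eef_rot"]).as_matrix()
    d=M.T@(np.array(p)-s["tcp_pos"])/.025
    h=np.degrees(np.arctan2(M[1,1],M[0,1])); tw=0
    if yaw is not None: tw=-((yaw-h+90)%180-90)
    print("t %.1f tcp %s yhead %.2f tilt %.4f | rows total %s twist %.2f j7 %.2f F %s gw %.3f"%(s["t"],np.round(s["tcp_pos"],4),h,M[2,2]+1,np.round(d,3),tw,s["joints"][6],np.round(s["wrist_force"],1),s["grip_width"]))
E
python3 - <<'E'
from h import *
import json
i=cams.camera_info("top")
for n,(u,v),z in [("palTL",(253,167),.02),("palTR",(315,173),.02),("palBL",(249,201),.005),("palBR",(311,209),.005),("stand",(215,229),.074),("b1",(357,200),.01),("b2",(398,208),.01),("b3",(430,207),.01),("matTL",(343,175),.003),("matBR",(449,238),.003),("glue",(373,146),.1),("tape",(409,150),.02),("look",(257,232),.1),("look2",(318,234),.1),("table edge",(240,107),.2)]:
    print(n,np.round(p2w(i,u,v,z),3))
to([.55,-.17,.35],90)
im=cv2.imread("pics/top0.png")[130:270,190:460];cv2.imwrite("pics/c0.png",cv2.resize(im,None,fx=2.9,fy=2.9,interpolation=cv2.INTER_CUBIC))
E
```

```text
palTL [0.678 0.219 0.02 ]
palTR [0.661 0.007 0.02 ]
palBL [0.562 0.229 0.005]
palBR [0.54  0.018 0.005]
stand [0.457 0.317 0.074]
b1 [ 0.573 -0.137  0.01 ]
b2 [ 0.549 -0.275  0.01 ]
b3 [ 0.555 -0.382  0.01 ]
matTL [ 0.661 -0.089  0.003]
matBR [ 0.452 -0.445  0.003]
glue [ 0.735 -0.181  0.1  ]
tape [ 0.75  -0.313  0.02 ]
look [0.448 0.179 0.1  ]
look2 [ 0.446 -0.01   0.1  ]
table edge [0.816 0.234 0.2  ]
t 0.1 tcp [0.2183 0.6117 0.2305] yhead 70.37 tilt 0.0000 | rows total [-23.005 -25.001  -4.74 ] twist -19.63 j7 -0.05 F [-0.2  0.  -0.2] gw 1.001
```

View pics/c0.png

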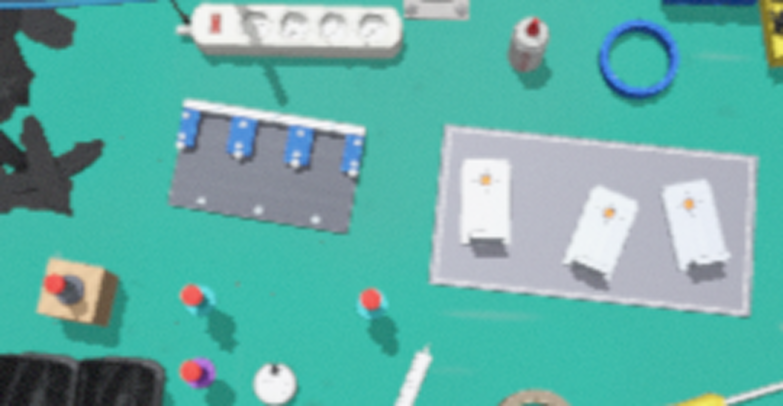

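>>> play_rows(plan=[[0, 0, -0.6, 8], [0, 0, -0.6, 8], [0, 0, -0.6, 8], [0, 0, -0.6, 8], [0, 0, -0.6, 8], [0, 0, -0.6, 8], [0, 0, -0.6, 8], [0, 0, -0.6, 8]])

```text
t: 0.95
tcp_pos: [0.2183, 0.612, 0.3515]
eef_rot: [2.101, 2.335, -0.001]
wrist_force: [-0.3, 0.1, 1.2]
grip_width: 1.001
finger_force: 0.0
```

```bash
python3 -c "
from h import *
to([.52,.06,.33],0)"
```

```text
t 0.9 tcp [0.2183 0.612  0.3515] yhead 6.04 tilt 0.0000 | rows total [-23.226   9.678   0.873] twist 6.04 j7 -1.12 F [-0.3  0.1  1.2] gw 1.001
```

>>> play_rows(plan=[[-1, 0.6, 0, 6], [-1, 0.7, 0, 0], [-1, 0.7, 0, 0], [-1, 0.7, 0, 0], [-1, 0.7, 0, 0], [-1, 0.7, 0, 0], [-1, 0.7, 0, 0], [-1, 0.7, 0, 0]])

```text
t: 1.75
tcp_pos: [0.3602, 0.4135, 0.3511]
eef_rot: [-2.214, -2.229, 0.001]
wrist_force: [0.6, 0.2, 0.3]
grip_width: 1.003
finger_force: 0.0
```

>>> play_rows(plan=[[-1, 0.7, 0, 0], [-1, 0.7, 0, 0], [-1, 0.7, 0, 0], [-1, 0.7, 0, 0], [-1, 0.7, 0, 0], [-1, 0.7, 0, 0], [-1, 0.7, 0, 0], [-0.5, 0.5, 0, 0]])

```text
t: 2.55
tcp_pos: [0.4971, 0.2249, 0.3513]
eef_rot: [2.218, 2.224, -0.001]
wrist_force: [0.6, -0.6, 0.3]
grip_width: 0.999
finger_force: 0.0
```

>>> play_rows(plan=[[0, 0, 0, 0], [0, 0, 0, 0], [0, 0, 0, 0]])

```text
t: 2.85
tcp_pos: [0.4949, 0.2299, 0.351]
eef_rot: [-2.211, -2.231, 0.0]
wrist_force: [-0.0, 0.4, -0.1]
grip_width: 1.003
finger_force: 0.0
```

```bash
python3 -c "
from h import *
to([.5,-.2,.35],0)
i,_=snap('wrist','w1');np.save('w1.npy',i)"
```

```text
t 2.9 tcp [0.4949 0.2299 0.351 ] yhead 0.52 tilt 0.0000 | rows total [-17.196   0.05    0.031] twist 0.52 j7 -0.42 F [-0.   0.4 -0.1] gw 1.003
```

>>> play_rows(plan=[[-1, 0, 0, 0], [-1, 0, 0, 0], [-1, 0, 0, 0], [-1, 0, 0, 0], [-1, 0, 0, 0], [-1, 0, 0, 0], [-1, 0, 0, 0], [-1, 0, 0, 0]])

```text
t: 3.7
tcp_pos: [0.4968, 0.0285, 0.3513]
eef_rot: [-2.211, -2.231, -0.001]
wrist_force: [-0.1, 0.1, 0.5]
grip_width: 0.999
finger_force: 0.0
```

>>> play_rows(plan=[[-1, 0, 0, 0], [-1, 0, 0, 0], [-1, 0, 0, 0], [-1, 0, 0, 0], [-1, 0, 0, 0], [-1, 0, 0, 0], [-1, 0, 0, 0], [-1, 0, 0, 0]])

```text
t: 4.5
tcp_pos: [0.4988, -0.1713, 0.3513]
eef_rot: [-2.211, -2.231, -0.001]
wrist_force: [0.2, 0.3, -0.1]
grip_width: 1.0
finger_force: 0.0
```

>>> play_rows(plan=[[0, 0, 0, 0], [0, 0, 0, 0], [0, 0, 0, 0]])

```text
t: 4.8
tcp_pos: [0.4989, -0.1698, 0.3511]
eef_rot: [-2.21, -2.231, -0.001]
wrist_force: [0.4, 0.7, -0.6]
grip_width: 1.005
finger_force: 0.0
```

```bash
python3 -c "
from h import *
to([.5,-.2,.35],0)
i,_=snap('wrist','w2');np.save('w2.npy',i)"
```

```text
t 4.8 tcp [ 0.4989 -0.1698  0.3511] yhead 0.54 tilt 0.0000 | rows total [-1.208  0.032  0.042] twist 0.54 j7 0.38 F [ 0.4  0.7 -0.6] gw 1.005
```

View pics/w1.png

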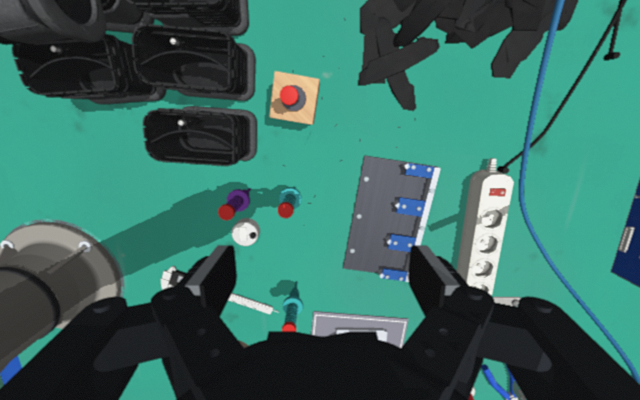

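View pics/w2.png

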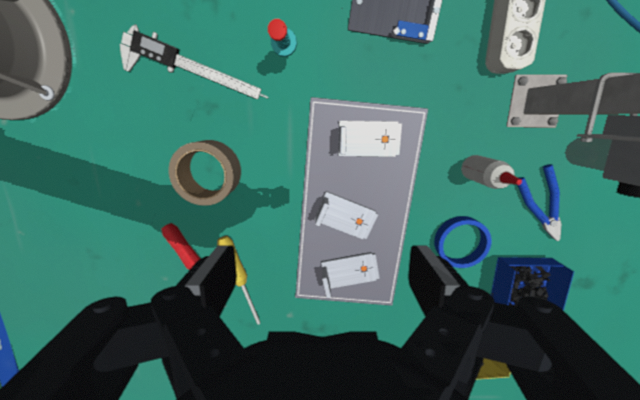

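>>> play_rows(plan=[[1, 0, 0, 0.5], [1, 0, 0, 0], [1, 0, 0, 0], [1, 0, 0, 0], [1, 0, 0, 0], [1, 0, 0, 0], [1, 0, 0, 0], [1, 0, 0, 0]])

```text
t: 5.65
tcp_pos: [0.4984, 0.0307, 0.3514]
eef_rot: [-2.221, -2.221, -0.001]
wrist_force: [0.2, 0.2, 0.2]
grip_width: 1.0
finger_force: 0.0
```

>>> play_rows(plan=[[0, 0, 0, 0], [0, 0, 0, 0], [0, 0, 0, 0]])

```text
t: 5.95
tcp_pos: [0.4986, 0.0273, 0.3514]
eef_rot: [2.225, 2.218, -0.0]
wrist_force: [-0.2, -0.2, 0.2]
grip_width: 0.997
finger_force: 0.0
```

```bash
cat > fitb.py <<'E'
from h import *
from scipy.optimize import minimize
from scipy.spatial import ConvexHull
def model(x,y,a,z0):
    c,s=np.cos(a),np.sin(a)
    out=[]
    base=[(-50,-28),(-50,28),(44,28),(44,25),(50,25),(50,-25),(44,-25),(44,-28)]
    fl=[(-50,-20),(-50,20),(-42,20),(-42,-20)]
    for poly,zs in((base,(0,8)),(fl,(0,50))):
        P=[(px/1e3,py/1e3,z/1e3) for px,py in poly for z in zs]
        P=np.array(P);out.append(np.c_[x+c*P[:,0]-s*P[:,1],y+s*P[:,0]+c*P[:,1],z0+P[:,2]])
    return out
def fit(inf,im,x,y,a,z0=.003,S=4):
    hsv=cv2.cvtColor(im,cv2.COLOR_BGR2HSV);m=((hsv[...,2]>165)&(hsv[...,1]<40)|((hsv[...,0]<22)&(hsv[...,1]>90)&(hsv[...,2]>150))).astype(np.uint8)
    c=w2p(inf,[x,y,z0])[0].astype(int);r=75;o=np.maximum(c-r,0)
    m=m[o[1]:c[1]+r,o[0]:c[0]+r]
    m=cv2.resize(im[o[1]:c[1]+r,o[0]:c[0]+r],None,fx=S,fy=S,interpolation=cv2.INTER_LINEAR)
    h=cv2.cvtColor(m,cv2.COLOR_BGR2HSV);m=((h[...,2]>165)&(h[...,1]<40)|((h[...,0]<22)&(h[...,1]>90)&(h[...,2]>150))).astype(np.uint8)
    m=cv2.morphologyEx(m,cv2.MORPH_CLOSE,np.ones((9,9)))
    n,lab,st,_=cv2.connectedComponentsWithStats(m);k=np.argmax(st[1:,4]*(1))+1
    cc=((w2p(inf,[x,y,z0+.008])[0]-o+.5)*S).astype(int);k=lab[cc[1],cc[0]] or k;m=(lab==k)
    def cost(p):
        q=np.zeros(m.shape,np.uint8)
        for P in model(p[0]/100,p[1]/100,p[2]/10,z0):
            u=(w2p(inf,P)-o+.5)*S-.5;u=u[ConvexHull(u).vertices]
            cv2.fillConvexPoly(q,np.round(u*16).astype(np.int32),1,shift=4)
        return 1-(m&(q>0)).sum()/(m|(q>0)).sum()
    best=None
    for da in(-.2,0,.2):
        p0=np.array([x*100,y*100,(a+da)*10])
        r_=minimize(cost,p0,method="Nelder-Mead",options=dict(initial_simplex=p0+np.r_[[np.zeros(3)],np.eye(3)*[.8,.8,1]],xatol=1e-3,fatol=1e-4))
        if best is None or r_.fun<best.fun: best=r_
    p=best.x;x,y,a=p[0]/100,p[1]/100,p[2]/10
    # plug by orange centroid
    ho=cv2.cvtColor(im,cv2.COLOR_BGR2HSV);om=((ho[...,0]<22)&(ho[...,1]>90)&(ho[...,2]>130)).astype(np.uint8)
    g=w2p(inf,[x+.025*np.cos(a),y+.025*np.sin(a),z0+.0065])[0]
    ys,xs=np.nonzero(om);sel=np.hypot(xs-g[0],ys-g[1])<10
    pl=p2w(inf,xs[sel].mean(),ys[sel].mean(),z0+.0065)[:2] if sel.sum() else None
    print("pose",np.round([x,y],4),"deg %.1f iou-err %.3f"%(np.degrees(a),best.fun),"plug fit",np.round([x+.025*np.cos(a),y+.025*np.sin(a)],4),"seen",pl)
    return x,y,a
E
python3 - <<'E'
from fitb import *
inf=np.load('w2.npy',allow_pickle=True).item();im=cv2.imread('pics/w2.png')
for u,v,a in((385,139,0),(360,221,-.4),(363,268,.2)):
    p=p2w(inf,u,v,.01);fit(inf,im,p[0]-.025*np.cos(a),p[1]-.025*np.sin(a),a)
to([.5,0,.35],0)
i,im=snap('wrist','w3');np.save('w3.npy',i)
c=w2p(i,[.61,.12,.01])[0].astype(int);print(c)
o=np.maximum(c-[90,75],0);print(o);cv2.imwrite('pics/w3c.png',cv2.resize(im[o[1]:o[1]+150,o[0]:o[0]+180],None,fx=4,fy=4,interpolation=cv2.INTER_CUBIC))
E
```

```text
pose [ 0.5765 -0.1353] deg 0.1 iou-err 0.047 plug fit [ 0.6015 -0.1352] seen [ 0.60000873 -0.13548364]
pose [ 0.5425 -0.2711] deg -21.9 iou-err 0.092 plug fit [ 0.5657 -0.2805] seen [ 0.56434251 -0.27876276]
pose [ 0.554  -0.3794] deg 11.0 iou-err 0.362 plug fit [ 0.5785 -0.3746] seen [ 0.57726706 -0.37056938]
t 6.0 tcp [0.4986 0.0273 0.3514] yhead -0.19 tilt 0.0000 | rows total [-1.091  0.059  0.056] twist -0.19 j7 -0.10 F [-0.2 -0.2  0.2] gw 0.997
[392  99]
[302  24]
```

View pics/w3c.png

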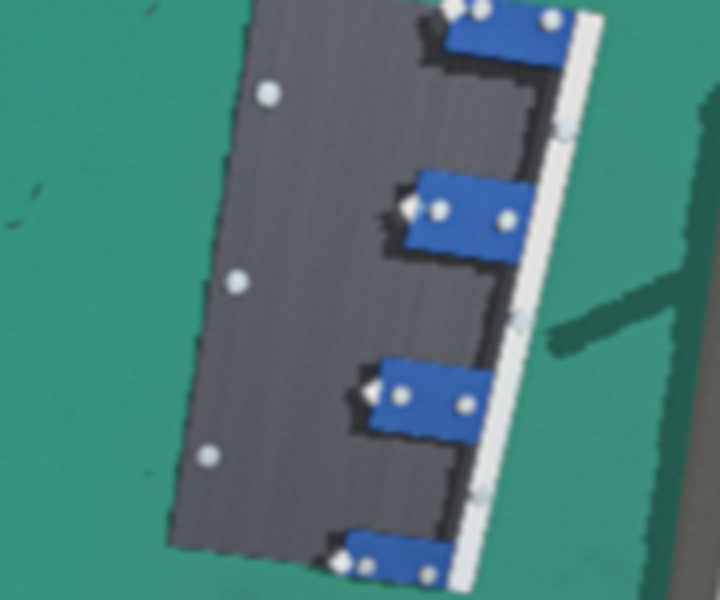

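Run:
```python
from h import *
from scipy.optimize import least_squares
i=np.load('w3.npy',allow_pickle=True).item()
px=np.array([(420,170),(538,183),(520,263),(404,248),(382,357),(495,371),(477,443),(368,430),(345,530),(455,543),(168,546),(446,52),(561,67)],float)
px=(px+.5)/4-.5+[302,24]
L=lambda y0,y1:[(7.5,y1,21),(52.5,y1,21),(52.5,y0,21),(7.5,y0,21)]
M=np.array(L(20,48)+L(-48,-20)+[(7.5,-88,21),(52.5,-88,21),(-62.5,-107,5),(7.5,88,21),(52.5,88,21)])/1e3
def W(p,M):
    c,s=np.cos(p[2]),np.sin(p[2]);return np.c_[p[0]+c*M[:,0]-s*M[:,1],p[1]+s*M[:,0]+c*M[:,1],M[:,2]]
r=least_squares(lambda p:(w2p(i,W(p,M))-px).ravel(),[.6,.12,-.1],loss='soft_l1')
p=r.x;print(p,np.degrees(p[2]));print(np.round((w2p(i,W(p,M))-px),1).tolist())
np.save('pal.npy',p)
for k in(-68,0,68):print(np.round(W(p,np.array([[.0025,k/1e3,.005]])),4))
# stand: cap red centroid in w1
j=np.load('w1.npy',allow_pickle=True).item();im=cv2.imread('pics/w1.png');h=cv2.cvtColor(im,cv2.COLOR_BGR2HSV)
m=(((h[...,0]<8)|(h[...,0]>172))&(h[...,1]>120)&(h[...,2]>80)).astype(np.uint8)
n,l,st,ce=cv2.connectedComponentsWithStats(m)
for k in range(1,n):
    if st[k,4]>60 and ce[k][1]<150 and ce[k][0]<400:print(st[k],ce[k],p2w(j,*ce[k],.138))
print(p2w(j,296,99,.074))
b=cv2.imread('pics/w2.png')[230:310,300:420];cv2.imwrite('pics/b3.png',cv2.resize(b,None,fx=5,fy=5,interpolation=cv2.INTER_CUBIC))
```

```text
[ 0.6105252   0.1212126  -0.13905166] -7.967073342504779
[[-0.1, -0.7], [-0.1, 0.5], [-0.1, 0.3], [-0.1, -0.3], [-0.0, -0.3], [0.0, 0.3], [0.4, 0.5], [-0.2, -0.2], [0.5, -0.0], [0.3, 0.5], [-0.5, 0.2], [-0.7, -0.9], [0.8, 0.1]]
[[0.6036 0.0535 0.005 ]]
[[0.613  0.1209 0.005 ]]
[[0.6224 0.1882 0.005 ]]
[280  86  19  20 292] [288.62671233  95.09589041] [0.4552822 0.3214858 0.138    ]
[0.45814662 0.32053969 0.074     ]
```

View pics/b3.png

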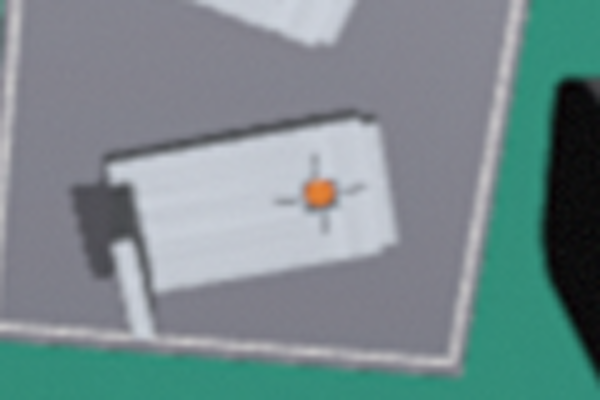

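The crop shows blank 3's plug, with its flange leaning toward the mat edge. I'll measure it again when I get to it. Starting with blank 1.

>>> play_rows(plan=[[-0.8, 0.15, 1, 0], [-0.8, 0.15, 1, 0], [-0.8, 0.15, 1, 0], [-0.8, 0.15, 1, 0], [-0.8, 0.15, 1, 0], [-0.8, 0.15, 1, 0], [-0.8, 0.15, 1, 0], [-0.9, 0.2, 1, 0]], jaw=0, squeeze=60)

```text
t: 6.8
tcp_pos: [0.5295, -0.1359, 0.1505]
eef_rot: [2.225, 2.217, 0.001]
wrist_force: [0.5, 0.4, -0.4]
grip_width: 0.503
finger_force: 0.0
```

>>> play_rows(plan=[[0, 0, 0.9, 0], [0, 0, 0.9, 0], [0, 0, 0, 0]])

```text
t: 7.1
tcp_pos: [0.527, -0.1349, 0.1038]
eef_rot: [-2.223, -2.213, 0.006]
wrist_force: [-0.0, 0.5, -0.6]
grip_width: 0.502
finger_force: 0.0
```

Run:
```python
from fitb import *
to([.530,-.1353,.02],0)
inf,im=snap('wrist','w4')
fit(inf,im,.5755,-.1353,0)
to([.530,-.1353,.02],0)
```

```text
t 7.1 tcp [ 0.527  -0.1349  0.1038] yhead -0.25 tilt 0.0000 | rows total [-0.014  0.139  3.351] twist -0.25 j7 0.50 F [-0.   0.5 -0.6] gw 0.502
pose [ 0.5756 -0.1362] deg -0.2 iou-err 0.090 plug fit [ 0.6006 -0.1363] seen [ 0.60009084 -0.13519   ]
t 7.2 tcp [ 0.5284 -0.1352  0.1055] yhead -0.23 tilt 0.0000 | rows total [-0.004  0.074  3.419] twist -0.23 j7 0.50 F [ 0.6  0.8 -0.1] gw 0.498
```

View pics/w4.png

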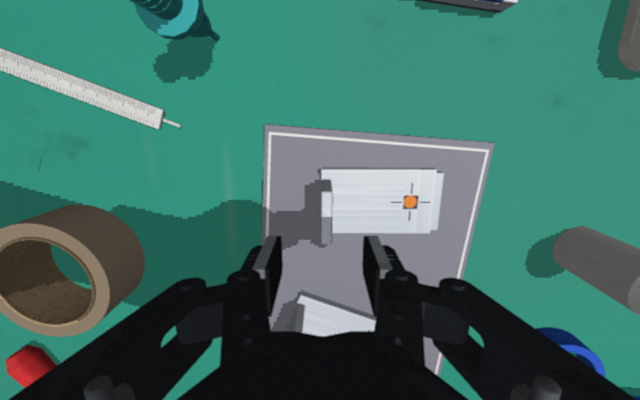

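The wrist view shows blank 1's flange at (326,212), between the open fingers, and its plug at (410,202). That agrees with the fit, so I descend and grip.

>>> play_rows(plan=[[0, 0.07, 0.8, 0], [0, 0, 0.8, 0], [0, 0, 0.8, 0], [0, 0, 0.7, 0], [0, 0, 0.3, 0], [0, 0, 0, 0]])

```text
t: 7.75
tcp_pos: [0.5316, -0.1345, 0.0217]
eef_rot: [2.224, 2.219, 0.0]
wrist_force: [0.2, 1.1, -0.2]
grip_width: 0.501
finger_force: 0.0
```

>>> play_rows(plan=[[0, 0, 0, 0], [0, 0, 0, 0], [0, 0, 0, 0], [0, 0, 0, 0], [0, 0, 0, 0]], jaw=-1)

```text
t: 8.25
tcp_pos: [0.5321, -0.1346, 0.0225]
eef_rot: [2.224, 2.218, 0.002]
wrist_force: [-1.1, 0.7, 5.8]
grip_width: 0.083
finger_force: 59.6
```

Run:
```python
from h import *
p=np.load('pal.npy')
to([.530,-.1353,.02],0)
c,s=np.cos(p[2]),np.sin(p[2])
for n,y in((0,-.068),(1,0),(2,.068)):
  for b in(.0025,-.0575): 
    q=[b-.046,y];print(n,b,"flange xy",np.round([p[0]+c*q[0]-s*q[1],p[1]+s*q[0]+c*q[1]],4))
```

```text
t 8.2 tcp [ 0.5321 -0.1346  0.0225] yhead -0.14 tilt 0.0000 | rows total [-0.027 -0.083  0.1  ] twist -0.14 j7 0.59 F [-1.1  0.7  5.8] gw 0.083
0 0.0025 flange xy [0.558  0.0599]
0 -0.0575 flange xy [0.4986 0.0682]
1 0.0025 flange xy [0.5674 0.1272]
1 -0.0575 flange xy [0.508  0.1356]
2 0.0025 flange xy [0.5769 0.1946]
2 -0.0575 flange xy [0.5174 0.2029]
```

>>> play_rows(plan=[[0, 0, -0.4, 0], [0, 0, -0.8, 0], [0, 0, -1, 0], [0, 0, -1, 0], [0, 0, -1, 0], [0, 0, -1, 0], [0, 0, -1, 0], [0.5, 0, -0.8, 0]])

```text
t: 9.05
tcp_pos: [0.531, -0.124, 0.1983]
eef_rot: [2.227, 2.213, 0.0]
wrist_force: [-1.0, 0.5, -1.6]
grip_width: 0.083
finger_force: 58.6
```

>>> play_rows(plan=[[0.9, 0, 0, 0], [1, 0, 0, 0], [1, 0, 0, 0], [1, 0, 0, 0], [1, 0, 0, 0], [1, 0, 0, 0], [1, 0, 0, 0], [1, 0, 0, 0]])

```text
t: 9.85
tcp_pos: [0.5313, 0.0765, 0.1966]
eef_rot: [-2.224, -2.218, 0.0]
wrist_force: [0.7, 0.3, -1.7]
grip_width: 0.082
finger_force: 58.6
```

>>> play_rows(plan=[[1, -0.1, 0, 0], [1, -0.1, 0, 0], [1, -0.1, 0, 0], [1, -0.1, 0, 0], [1, -0.2, 0, 7.8], [0, 0, 0, 0], [0, 0, 0, 0], [0, 0, 0, 0]])

```text
t: 10.65
tcp_pos: [0.5172, 0.1992, 0.1965]
eef_rot: [2.37, 2.061, -0.001]
wrist_force: [-0.1, -0.3, -2.1]
grip_width: 0.083
finger_force: 58.6
```

Run:
```python
from h import *
to([.5174,.2029,.0255],-8)
```

```text
t 10.7 tcp [0.5172 0.1992 0.1965] yhead -7.98 tilt 0.0000 | rows total [ 0.151 -0.013  6.839] twist 0.02 j7 -0.37 F [-0.1 -0.3 -2.1] gw 0.083
```

>>> play_rows(plan=[[0.15, 0, 1, 0], [0, 0, 1, 0], [0, 0, 1, 0], [0, 0, 1, 0], [0, 0, 1, 0], [0, 0, 1, 0], [0, 0, 0.3, 0], [0, 0, 0, 0]])

```text
t: 11.45
tcp_pos: [0.5172, 0.203, 0.0382]
eef_rot: [-2.371, -2.061, 0.003]
wrist_force: [-0.2, 0.1, -1.5]
grip_width: 0.083
finger_force: 58.7
```

Run:
```python
from h import *
snap('wrist','w5')
to([.5174,.2029,.0255],-8)
```

```text
t 11.5 tcp [0.5182 0.2036 0.0393] yhead -8.00 tilt 0.0000 | rows total [-0.031 -0.029  0.551] twist -0.00 j7 -0.23 F [-0.  -0.6 -1.5] gw 0.082
```

View pics/w5.png

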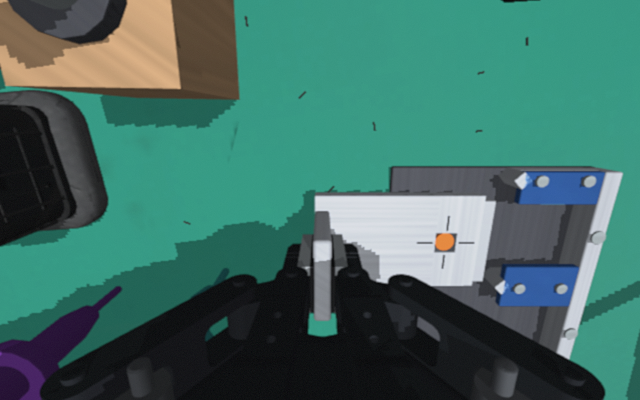

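Run:
```python
from h import *
p=np.load('pal.npy');i=cams.camera_info('wrist');im=cv2.imread('pics/w5.png')
def pf(w):
    d=np.array(w)[:2]-p[:2];c,s=np.cos(p[2]),np.sin(p[2]);return np.round([c*d[0]+s*d[1],-s*d[0]+c*d[1]],4)
for n,u,v,z in(("plug",444.5,242,.0263),("lineL",418,242,.0278),("lineR",473,243,.0278),("lip2 TL",519,173,.021),("lip2 BL",515,203,.021),("lip1 TL",502,266,.021),("lip1 BL",495,305,.021),("plateTL",391,168,.005),("lip1 TR",577,266,.021)):
    print(n,pf(p2w(i,u,v,z)))
```

```text
plug [-0.0327  0.0685]
lineL [-0.0484  0.0691]
lineR [-0.0171  0.0685]
lip2 TL [0.0063 0.1076]
lip2 BL [0.0072 0.0902]
lip1 TL [0.0066 0.0502]
lip1 BL [0.0068 0.0226]
plateTL [-0.061   0.1076]
lip1 TR [0.0523 0.0502]
```

>>> play_rows(plan=[[0.04, 0, 0.3, 0], [0, 0, 0.24, 0], [0, 0.3, 0, 0], [0, 0.3, 0, 0], [0, 0.3, 0, 0], [0, 0.3, 0, 0], [0, 0.3, 0, 0], [0, 0, 0, 0]])

```text
t: 12.3
tcp_pos: [0.5569, 0.1997, 0.0256]
eef_rot: [2.37, 2.06, 0.003]
wrist_force: [-0.1, 0.5, -1.2]
grip_width: 0.083
finger_force: 59.0
```

Run:
```python
from h import *
to([.5769,.1946,.0255],-8)
```

```text
t 12.3 tcp [0.5569 0.1997 0.0256] yhead -7.99 tilt 0.0000 | rows total [-0.091  0.822  0.007] twist 0.01 j7 -0.19 F [-0.1  0.5 -1.2] gw 0.083
```

>>> play_rows(plan=[[0, 0.25, 0, 0], [0, 0.25, 0, 0], [0, 0.2, 0, 0], [0, 0.08, 0, 0], [0, 0.04, 0, 0], [0, 0, 0, 0]])

```text
t: 12.9
tcp_pos: [0.5754, 0.1972, 0.0253]
eef_rot: [2.37, 2.062, 0.0]
wrist_force: [-0.1, -1.2, -1.7]
grip_width: 0.079
finger_force: 58.9
```

Run:
```python
from h import *
to([.5769,.1946,.0255],-8)
```

```text
t 12.9 tcp [0.5754 0.1972 0.0253] yhead -7.95 tilt 0.0000 | rows total [-0.094  0.073 -0.009] twist 0.05 j7 -0.18 F [-0.1 -1.2 -1.7] gw 0.079
```

Not at the stop yet, so I keep nudging it forward.

>>> play_rows(plan=[[0, 0.06, 0, 0], [0, 0.04, 0, 0], [0, 0.04, 0, 0], [0, 0, 0, 0]])

```text
t: 13.3
tcp_pos: [0.5787, 0.1967, 0.0252]
eef_rot: [-2.37, -2.062, 0.0]
wrist_force: [-1.5, -1.8, -2.2]
grip_width: 0.084
finger_force: 58.8
```

Run:
```python
from h import *
to([.5769,.1946,.0255],-8)
```

```text
t 13.3 tcp [0.5787 0.1967 0.0252] yhead -7.94 tilt 0.0000 | rows total [-0.094 -0.058 -0.01 ] twist 0.06 j7 -0.17 F [-1.5 -1.8 -2.2] gw 0.084
```

>>> play_rows(plan=[[0, 0.06, 0, 0], [0, 0.06, 0, 0], [0, 0.06, 0, 0], [0, 0, 0, 0]])

```text
t: 13.7
tcp_pos: [0.5786, 0.1968, 0.025]
eef_rot: [-2.364, -2.058, 0.011]
wrist_force: [-11.6, -0.9, 8.4]
grip_width: 0.086
finger_force: 60.3
```

Run:
```python
from h import *
to([.5769,.1946,.0255],-8);print(bot.sense()['ft_torque'])
```

```text
t 13.7 tcp [0.5786 0.1968 0.025 ] yhead -7.91 tilt 0.0001 | rows total [-0.095 -0.056 -0.021] twist 0.09 j7 -0.17 F [-11.6  -0.9   8.4] gw 0.086
[-0.25390661  2.00239057 -0.17369224]
```

>>> play_rows(plan=[[0, -0.1, 0.03, 0], [0, 0, 0, 0]])

```text
t: 13.9
tcp_pos: [0.5786, 0.1968, 0.0247]
eef_rot: [-2.367, -2.061, 0.005]
wrist_force: [-7.1, -0.6, 3.8]
grip_width: 0.08
finger_force: 60.0
```

>>> play_rows(plan=[[0, 0, 0, 0], [0, 0, 0, 0], [0, 0, 0, 0]], jaw=-0.3)

```text
t: 14.2
tcp_pos: [0.5818, 0.1971, 0.0251]
eef_rot: [2.369, 2.062, 0.003]
wrist_force: [0.1, 0.0, 1.0]
grip_width: 0.348
finger_force: 0.0
```

>>> play_rows(plan=[[0, 0, -0.6, 0], [0, 0, -1, 0], [0, 0, -1, 0], [0, 0, -1, 0], [0, 0, -1, 0], [0, 0, -1, 0], [0, 0, -1, 0], [0, 0, -1, -7.8]])

```text
t: 15.0
tcp_pos: [0.581, 0.1964, 0.2168]
eef_rot: [2.22, 2.221, 0.002]
wrist_force: [-0.0, -0.6, -0.2]
grip_width: 0.353
finger_force: 0.0
```

Run:
```python
from h import *
to([.485,-.27,.225],0)
i,_=snap('wrist','w6');np.save('w6.npy',i)
```

```text
t 15.0 tcp [0.581  0.1964 0.2168] yhead 0.03 tilt 0.0000 | rows total [-18.654  -3.851  -0.338] twist 0.03 j7 -0.17 F [-0.  -0.6 -0.2] gw 0.353
```

View pics/w6.png

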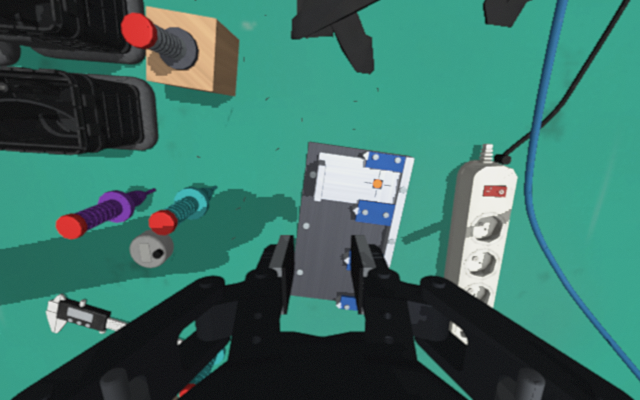

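Blank 1 is seated in slot 2, with its plug at (377,184) between the blue lips. Next is blank 2.

>>> play_rows(plan=[[-1, -0.2, -0.4, 0], [-1, -0.2, -0.4, 0], [-1, -0.2, -0.4, 0], [-1, -0.2, -0.4, 0], [-1, -0.2, 0, 0], [-1, -0.2, 0, 0], [-1, -0.2, 0, 0], [-1, -0.2, 0, 0]], jaw=0)

```text
t: 15.85
tcp_pos: [0.5397, -0.0054, 0.2552]
eef_rot: [2.225, 2.217, 0.001]
wrist_force: [0.3, -0.1, 0.6]
grip_width: 0.497
finger_force: 0.0
```

>>> play_rows(plan=[[-1, -0.2, 0, 0], [-1, -0.2, 0, 0], [-1, -0.2, 0, 0], [-1, -0.2, 0, 0], [-1, -0.2, 0, 0], [-1, -0.2, 0, 0], [-1, -0.2, 0, 0], [-1, -0.2, 0, 0]])

```text
t: 16.65
tcp_pos: [0.4989, -0.2051, 0.2551]
eef_rot: [2.225, 2.217, 0.001]
wrist_force: [1.0, -0.1, -0.9]
grip_width: 0.497
finger_force: 0.0
```

>>> play_rows(plan=[[0, 0, 0, 0], [0, 0, 0, 0], [0, 0, 0, 0]])

```text
t: 16.95
tcp_pos: [0.5, -0.2023, 0.2546]
eef_rot: [-2.222, -2.22, -0.002]
wrist_force: [-0.3, 1.5, -0.0]
grip_width: 0.504
finger_force: 0.0
```

Run:
```python
from fitb import *
to([.5,-.254,.1],-22)
inf,im=snap('wrist','w7');np.save('w7.npy',inf)
h=cv2.cvtColor(im,cv2.COLOR_BGR2HSV);m=((h[...,0]>5)&(h[...,0]<22)&(h[...,1]>130)&(h[...,2]>150)).astype(np.uint8)
n,l,st,ce=cv2.connectedComponentsWithStats(m)
for k in range(1,n):
    if st[k,4]>20:print(st[k,4],ce[k],p2w(inf,*ce[k],.0095))
for q in((.5425,-.2711,-.38),(.553,-.375,.19)):fit(inf,im,*q)
```

```text
t 16.9 tcp [ 0.5    -0.2023  0.2546] yhead -0.07 tilt 0.0000 | rows total [-2.074e+00  2.000e-03  6.183e+00] twist 21.93 j7 0.50 F [-0.3  1.5 -0. ] gw 0.504
39 [367.87179487 222.8974359 ] [ 0.56452871 -0.27862002  0.0095    ]
pose [ 0.5421 -0.2707] deg -21.3 iou-err 0.123 plug fit [ 0.5654 -0.2798] seen [ 0.5643912  -0.27850679]
pose [ 0.5493 -0.3822] deg -0.1 iou-err 0.519 plug fit [ 0.5743 -0.3823] seen None
```

>>> play_rows(plan=[[-1, 0, 0.6, 0], [-1, -0.06, 0.6, 0], [0, 0, 0.8, 7.2], [0, 0, 0.8, 7.2], [0, 0, 0.8, 7.1], [0, 0, 0.8, 0], [0, 0, 0.8, 0], [0, 0, 0, 0]])

```text
t: 17.8
tcp_pos: [0.4969, -0.2507, 0.122]
eef_rot: [-2.593, -1.765, 0.004]
wrist_force: [-0.4, 0.4, -0.1]
grip_width: 0.498
finger_force: 0.0
```

>>> play_rows(plan=[[0, 0, 0, 0], [0, 0, 0, 0]])

```text
t: 18.0
tcp_pos: [0.4991, -0.2533, 0.1257]
eef_rot: [2.597, 1.765, 0.002]
wrist_force: [-0.1, -0.3, -0.1]
grip_width: 0.497
finger_force: 0.0
```

Run:
```python
from fitb import *
inf,im=snap('wrist','w8');np.save('w8.npy',inf)
for q in((.5415,-.270,-.375),):fit(inf,im,*q)
to([.4985,-.2527,.0205],-21.5)
```

```text
pose [ 0.5415 -0.2705] deg -21.7 iou-err 0.058 plug fit [ 0.5647 -0.2798] seen [ 0.56450507 -0.27853972]
t 18.1 tcp [ 0.4991 -0.2534  0.1257] yhead -21.60 tilt 0.0000 | rows total [ 0.015 -0.041  4.21 ] twist -0.10 j7 0.40 F [-0.4  0.7  0.1] gw 0.497
```

>>> play_rows(plan=[[0, 0, 0.8, 0], [0, 0, 0.8, 0], [0, 0, 0.8, 0], [0, 0, 0.8, 0], [0, 0, 0.6, 0], [0, 0, 0.35, 0], [0, 0, 0, 0]])

```text
t: 18.75
tcp_pos: [0.4978, -0.253, 0.0202]
eef_rot: [-2.598, -1.764, 0.001]
wrist_force: [-0.1, -0.3, -0.1]
grip_width: 0.503
finger_force: 0.0
```

>>> play_rows(plan=[[0, 0, 0, 0], [0, 0, 0, 0], [0, 0, 0, 0], [0, 0, 0, 0], [0, 0, 0, 0]], jaw=-1)

```text
t: 19.25
tcp_pos: [0.4989, -0.2537, 0.0218]
eef_rot: [2.598, 1.764, 0.002]
wrist_force: [-0.4, 0.5, 6.0]
grip_width: 0.086
finger_force: 59.7
```

>>> play_rows(plan=[[0, 0, -0.4, 0], [0, 0, -0.8, 0], [0, 0, -1, 0], [0, 0, -1, 0], [0, 0, -1, 0], [0, 0, -1, 0], [0, 0, -1, -7], [0, 0, -1, -7]])

```text
t: 20.05
tcp_pos: [0.4971, -0.2528, 0.2014]
eef_rot: [-2.358, -2.073, 0.001]
wrist_force: [0.4, 0.8, -2.9]
grip_width: 0.084
finger_force: 58.6
```

Run:
```python
from h import *
to([.5097,.1378,.2],-8)
M=yawtool()
```

```text
t 20.1 tcp [ 0.4971 -0.2528  0.2014] yhead -7.36 tilt 0.0000 | rows total [15.558 -1.503  0.065] twist 0.64 j7 0.55 F [ 0.4  0.8 -2.9] gw 0.084
```

>>> play_rows(plan=[[0.8, -0.1, 0, 0.6], [1, -0.1, 0, 0], [1, -0.1, 0, 0], [1, -0.1, 0, 0], [1, -0.1, 0, 0], [1, -0.1, 0, 0], [1, -0.1, 0, 0], [1, -0.1, 0, 0]])

```text
t: 20.85
tcp_pos: [0.5049, -0.0564, 0.2005]
eef_rot: [-2.375, -2.055, 0.001]
wrist_force: [0.9, 0.3, -2.6]
grip_width: 0.081
finger_force: 58.6
```

>>> play_rows(plan=[[1, -0.1, 0, 0], [1, -0.1, 0, 0], [1, -0.1, 0, 0], [1, -0.1, 0, 0], [1, -0.1, 0, 0], [1, -0.1, 0, 0], [1, -0.1, 0, 0], [0.75, 0, 0, 0]])

```text
t: 21.65
tcp_pos: [0.5154, 0.1387, 0.2005]
eef_rot: [-2.373, -2.057, 0.002]
wrist_force: [0.7, 0.2, -2.6]
grip_width: 0.086
finger_force: 58.6
```

>>> play_rows(plan=[[0, 0, 1, 0], [0, 0, 1, 0], [0, 0, 1, 0], [0, 0, 1, 0], [0, 0, 1, 0], [0, 0, 1, 0], [0, 0, 0, 0], [0, 0, 0, 0]])

```text
t: 22.45
tcp_pos: [0.5165, 0.1365, 0.051]
eef_rot: [2.376, 2.055, -0.001]
wrist_force: [-0.6, -0.6, -2.6]
grip_width: 0.084
finger_force: 59.0
```

Run:
```python
from h import *
i,im=snap('wrist','w9');np.save('w9.npy',i)
h=cv2.cvtColor(im,cv2.COLOR_BGR2HSV);m=((h[...,0]>5)&(h[...,0]<22)&(h[...,1]>130)&(h[...,2]>150)).astype(np.uint8)
n,l,st,ce=cv2.connectedComponentsWithStats(m)
p=np.load('pal.npy')
def pf(w):
    d=np.array(w)[:2]-p[:2];c,s=np.cos(p[2]),np.sin(p[2]);return np.round([c*d[0]+s*d[1],-s*d[0]+c*d[1]],4)
z=bot.sense()["tcp_pos"][2]-.0188+.0065
for k in range(1,n):
    if st[k,4]>20:print(st[k,4],ce[k],pf(p2w(i,*ce[k],z)),"home-z",pf(p2w(i,*ce[k],.0115)))
to([.5097,.1378,.025],-8)
```

```text
267 [527.8164794  117.86516854] [0.0087 0.07  ] home-z [0.0277 0.0696]
259 [445.00772201 239.46718147] [-0.0257  0.0037] home-z [-0.0129 -0.0088]
t 22.5 tcp [0.5174 0.1368 0.0518] yhead -8.26 tilt 0.0000 | rows total [-0.003 -0.311  1.071] twist -0.26 j7 -0.12 F [-0.1 -0.5 -2.2] gw 0.084
```

>>> play_rows(plan=[[-0.07, -0.2, 0, -0.3], [0, 0, 0.5, 0], [0, 0, 0.4, 0], [0, 0, 0.16, 0], [0, 0.3, 0, 0], [0, 0.3, 0, 0], [0, 0.3, 0, 0], [0, 0, 0, 0]])

```text
t: 23.3
tcp_pos: [0.5351, 0.1324, 0.0242]
eef_rot: [2.369, 2.061, 0.002]
wrist_force: [0.0, -0.1, -2.7]
grip_width: 0.084
finger_force: 59.0
```

>>> play_rows(plan=[[0, 0.3, 0, 0], [0, 0.3, 0, 0], [0, 0.3, 0, 0], [0, 0.2, 0, 0], [0, 0.08, 0, 0], [0, 0, 0, 0]])

```text
t: 23.9
tcp_pos: [0.5633, 0.1285, 0.0243]
eef_rot: [2.37, 2.062, 0.0]
wrist_force: [1.0, -1.1, -2.4]
grip_width: 0.078
finger_force: 59.0
```

Run:
```python
from h import *
to([.5691,.1294,.025],-8)
```

```text
t 23.9 tcp [0.5633 0.1285 0.0243] yhead -7.96 tilt 0.0000 | rows total [ 0.068  0.225 -0.029] twist 0.04 j7 -0.05 F [ 1.  -1.1 -2.4] gw 0.078
```

>>> play_rows(plan=[[0, 0.1, 0, 0], [0, 0.1, 0, 0], [0, 0.06, 0, 0], [0, 0.06, 0, 0], [0, 0.05, 0, 0], [0, 0.05, 0, 0], [0, 0, 0, 0]])

```text
t: 24.6
tcp_pos: [0.5688, 0.1278, 0.0241]
eef_rot: [-2.364, -2.058, 0.01]
wrist_force: [-12.0, 0.6, 8.1]
grip_width: 0.085
finger_force: 60.6
```

Run:
```python
from h import *
to([.5691,.1294,.025],-8)
```

```text
t 24.6 tcp [0.5688 0.1278 0.0241] yhead -7.92 tilt 0.0000 | rows total [ 0.066  0.003 -0.036] twist 0.08 j7 -0.04 F [-12.    0.6   8.1] gw 0.085
```

>>> play_rows(plan=[[0, -0.1, 0.02, 0], [0, 0, 0, 0]])

```text
t: 24.8
tcp_pos: [0.5688, 0.1278, 0.0239]
eef_rot: [-2.367, -2.061, 0.004]
wrist_force: [-6.3, -0.4, 4.0]
grip_width: 0.082
finger_force: 60.0
```

>>> play_rows(plan=[[0, 0, 0, 0], [0, 0, 0, 0], [0, 0, 0, 0]], jaw=-0.3)

```text
t: 25.1
tcp_pos: [0.5718, 0.1279, 0.0243]
eef_rot: [2.369, 2.062, 0.003]
wrist_force: [-0.1, 0.2, -0.3]
grip_width: 0.348
finger_force: 0.0
```

>>> play_rows(plan=[[0, 0, -0.6, 0], [0, 0, -1, 0], [0, 0, -1, 0], [0, 0, -1, 0], [0, 0, -1, 0], [0, 0, -1, 0], [0, 0, -1, 0], [0, 0, -1, -8]])

```text
t: 25.9
tcp_pos: [0.571, 0.1273, 0.216]
eef_rot: [2.216, 2.225, 0.002]
wrist_force: [-0.4, 0.8, 0.1]
grip_width: 0.352
finger_force: 0.0
```

>>> play_rows(plan=[[-1, -0.2, -0.4, 0], [-1, -0.2, -0.4, 0], [-1, -0.2, -0.4, 0], [-1, -0.2, -0.4, 0], [-1, -0.2, 0, 0], [-1, -0.2, 0, 0], [-1, -0.2, 0, 0], [-1, -0.2, 0, 0]], jaw=0)

```text
t: 26.7
tcp_pos: [0.5291, -0.0759, 0.2537]
eef_rot: [-2.225, -2.217, 0.001]
wrist_force: [-0.1, 0.1, -0.5]
grip_width: 0.501
finger_force: 0.0
```

>>> play_rows(plan=[[-1, -0.2, 0, 0], [-1, -0.2, 0, 0], [-1, -0.2, 0, 0], [-1, -0.2, 0, 0], [-1, -0.2, 0, 0], [-1, -0.2, 0, 0], [-1, 0, 0, 0], [-1, 0, 0, 0]])

```text
t: 27.5
tcp_pos: [0.4986, -0.2752, 0.2538]
eef_rot: [-2.224, -2.217, 0.0]
wrist_force: [0.0, 0.4, -0.1]
grip_width: 0.502
finger_force: 0.0
```

>>> play_rows(plan=[[-1, 0, 0, 0], [0, 0, 0, 0], [0, 0, 0, 0], [0, 0, 0, 0]])

```text
t: 27.9
tcp_pos: [0.5005, -0.297, 0.2536]
eef_rot: [-2.22, -2.221, -0.001]
wrist_force: [0.2, -0.7, 0.9]
grip_width: 0.502
finger_force: 0.0
```

Run:
```python
from fitb import *
inf,im=snap('wrist','w10');np.save('w10.npy',inf)
h=cv2.cvtColor(im,cv2.COLOR_BGR2HSV);m=((h[...,0]>5)&(h[...,0]<22)&(h[...,1]>130)&(h[...,2]>150)).astype(np.uint8)
n,l,st,ce=cv2.connectedComponentsWithStats(m)
for k in range(1,n):
    if st[k,4]>20:print(st[k,4],ce[k],p2w(inf,*ce[k],.0095))
fit(inf,im,.553,-.375,.19)
to([.508,-.383,.1],11)
c=w2p(inf,[.55,-.375,.01])[0].astype(int);o=np.maximum(c-[100,75],0);print(o)
cv2.imwrite('pics/w10c.png',cv2.resize(im[o[1]:o[1]+150,o[0]:o[0]+200],None,fx=4,fy=4,interpolation=cv2.INTER_CUBIC))
```

```text
38 [376.92105263 221.94736842] [ 0.57746751 -0.37134464  0.0095    ]
pose [ 0.5538 -0.3779] deg 10.6 iou-err 0.103 plug fit [ 0.5784 -0.3733] seen [ 0.57715378 -0.37123274]
t 27.9 tcp [ 0.5009 -0.2966  0.2536] yhead 0.09 tilt 0.0000 | rows total [-3.462  0.28   6.14 ] twist -10.91 j7 0.73 F [-0.5  0.4  0.1] gw 0.501
[257 149]
```

>>> play_rows(plan=[[-0.9, 0.1, 0.8, 0], [-0.9, 0.1, 0.8, 0], [-0.9, 0.1, 0.8, 0], [-0.84, 0, 0.8, 0], [0, 0, 0.8, -5.4], [0, 0, 0.8, -5.3], [0, 0, 0, 0], [0, 0, 0, 0]])

```text
t: 28.75
tcp_pos: [0.5092, -0.3852, 0.1341]
eef_rot: [-2.004, -2.419, -0.001]
wrist_force: [-1.0, 1.2, 0.0]
grip_width: 0.498
finger_force: 0.0
```

>>> play_rows(plan=[[0, 0, 0, 0]])

```text
t: 28.85
tcp_pos: [0.5097, -0.386, 0.1352]
eef_rot: [2.002, 2.418, 0.001]
wrist_force: [-0.4, -0.4, 1.6]
grip_width: 0.5
finger_force: 0.0
```

Run:
```python
from fitb import *
inf,im=snap('wrist','w11');np.save('w11.npy',inf)
fit(inf,im,.553,-.377,.187)
to([.508,-.3853,.0205],10.7)
```

```text
pose [ 0.5533 -0.3776] deg 11.7 iou-err 0.078 plug fit [ 0.5778 -0.3725] seen [ 0.57706376 -0.3713885 ]
t 28.9 tcp [ 0.5097 -0.3862  0.1352] yhead 10.75 tilt 0.0000 | rows total [ 0.054 -0.068  4.59 ] twist 0.05 j7 1.11 F [ 0.2  0.4 -0.6] gw 0.499
```

>>> play_rows(plan=[[0.03, -0.06, 0.9, -0.4], [0, 0, 0.9, 0], [0, 0, 0.9, 0], [0, 0, 0.8, 0], [0, 0, 0.6, 0], [0, 0, 0.44, 0], [0, 0, 0, 0]])

```text
t: 29.6
tcp_pos: [0.5068, -0.3849, 0.0193]
eef_rot: [-1.994, -2.426, 0.0]
wrist_force: [-0.0, 0.3, 0.1]
grip_width: 0.498
finger_force: 0.0
```

>>> play_rows(plan=[[0, 0, 0, 0], [0, 0, 0, 0], [0, 0, 0, 0], [0, 0, 0, 0], [0, 0, 0, 0]], jaw=-1)

```text
t: 30.1
tcp_pos: [0.508, -0.3861, 0.0215]
eef_rot: [1.993, 2.425, 0.001]
wrist_force: [-0.1, 1.3, 6.2]
grip_width: 0.087
finger_force: 59.6
```

>>> play_rows(plan=[[0, 0, -0.4, 0], [0, 0, -0.8, 0], [0, 0, -1, 0], [0, 0, -1, 0], [0, 0, -1, 0], [0, 0, -1, 6.3], [0, 0, -1, 6.3], [0, 0, -1, 6.4]])

```text
t: 30.9
tcp_pos: [0.5063, -0.3849, 0.2009]
eef_rot: [-2.372, -2.057, 0.0]
wrist_force: [0.0, -0.3, -3.2]
grip_width: 0.085
finger_force: 58.6
```

Run:
```python
from h import *
to([.5003,.0688,.2],-8)
```

```text
t 30.9 tcp [ 0.5063 -0.3849  0.2009] yhead -8.12 tilt 0.0000 | rows total [17.933 -2.799  0.059] twist -0.12 j7 0.79 F [ 0.  -0.3 -3.2] gw 0.085
```

>>> play_rows(plan=[[0.9, -0.15, 0, 0], [1, -0.15, 0, 0], [1, -0.15, 0, 0], [1, -0.15, 0, 0], [1, -0.15, 0, 0], [1, -0.15, 0, 0], [1, -0.15, 0, 0], [1, -0.15, 0, 0]])

```text
t: 31.7
tcp_pos: [0.5033, -0.1845, 0.1999]
eef_rot: [-2.367, -2.063, 0.001]
wrist_force: [1.2, 0.5, -1.4]
grip_width: 0.083
finger_force: 58.5
```

>>> play_rows(plan=[[1, -0.15, 0, 0], [1, -0.15, 0, 0], [1, -0.15, 0, 0], [1, -0.15, 0, 0], [1, -0.15, 0, 0], [1, -0.15, 0, 0], [1, -0.15, 0, 0], [1, -0.15, 0, 0]])

```text
t: 32.5
tcp_pos: [0.5008, 0.0172, 0.2]
eef_rot: [-2.368, -2.063, 0.001]
wrist_force: [-0.5, 0.5, -2.7]
grip_width: 0.08
finger_force: 58.5
```

>>> play_rows(plan=[[1, -0.2, 0, 0], [1, -0.2, 0, 0], [0, 0, 1, 0], [0, 0, 1, 0], [0, 0, 1, 0], [0, 0, 1, 0], [0, 0, 1, 0], [0, 0, 1, 0]])

```text
t: 33.3
tcp_pos: [0.498, 0.0673, 0.0492]
eef_rot: [-2.368, -2.064, 0.001]
wrist_force: [0.4, 0.1, -2.6]
grip_width: 0.085
finger_force: 58.6
```

>>> play_rows(plan=[[0, 0, 0, 0], [0, 0, 0, 0]])

```text
t: 33.5
tcp_pos: [0.4985, 0.067, 0.0505]
eef_rot: [-2.368, -2.064, 0.002]
wrist_force: [1.2, 0.5, -2.0]
grip_width: 0.081
finger_force: 58.9
```

```bash
cat > plugs.py <<'E'
from h import *
def plugs(name,zh=.0115,off=None):
    i,im=snap('wrist',name);np.save(name+'.npy',i)
    h=cv2.cvtColor(im,cv2.COLOR_BGR2HSV);m=((h[...,0]>5)&(h[...,0]<22)&(h[...,1]>130)&(h[...,2]>150)).astype(np.uint8)
    n,l,st,ce=cv2.connectedComponentsWithStats(m)
    p=np.load('pal.npy')
    def pf(w):
        d=np.array(w)[:2]-p[:2];c,s=np.cos(p[2]),np.sin(p[2]);return np.round([c*d[0]+s*d[1],-s*d[0]+c*d[1]],4)
    z=bot.sense()["tcp_pos"][2]-off+.0065 if off else None
    for k in range(1,n):
        if st[k,4]>20:
            w=p2w(i,*ce[k],zh);print(st[k,4],ce[k].round(1),"world",w[:2].round(4),"pal",pf(w),"heldz",pf(p2w(i,*ce[k],z)) if z else "")
E
python3 - <<'E'
from plugs import *
plugs('w12',off=.0185)
to([.5003,.0688,.025],-8)
E
```

```text
266 [543.5 113.6] world [0.6379 0.119 ] pal [0.0274 0.0016] heldz [0.0072 0.0014]
253 [445.2 241.3] world [0.5784 0.0442] pal [-0.0211 -0.0807] heldz [-0.0338 -0.0681]
t 33.5 tcp [0.4994 0.0672 0.0512] yhead -7.86 tilt 0.0000 | rows total [0.069 0.026 1.049] twist 0.14 j7 0.05 F [ 0.3  0.2 -1.6] gw 0.088
```

>>> play_rows(plan=[[0.05, 0, 0.4, 0.1], [0, 0, 0.4, 0], [0, 0, 0.24, 0], [0, 0.3, 0, 0], [0, 0.3, 0, 0], [0, 0.3, 0, 0], [0, 0.3, 0, 0], [0, 0, 0, 0]])

```text
t: 34.35
tcp_pos: [0.5304, 0.0641, 0.0244]
eef_rot: [2.369, 2.061, 0.002]
wrist_force: [-0.0, -0.9, -2.8]
grip_width: 0.081
finger_force: 59.0
```

>>> play_rows(plan=[[0, 0.3, 0, 0], [0, 0.3, 0, 0], [0, 0.2, 0, 0], [0, 0.2, 0, 0], [0, 0.1, 0, 0], [0, 0.1, 0, 0], [0, 0, 0, 0]])

```text
t: 35.05
tcp_pos: [0.5587, 0.0603, 0.0243]
eef_rot: [2.37, 2.062, 0.0]
wrist_force: [0.3, 0.3, -2.8]
grip_width: 0.083
finger_force: 58.9
```

Run:
```python
from h import *
to([.5597,.062,.025],-8)
```

```text
t 35.0 tcp [0.5587 0.0603 0.0243] yhead -7.94 tilt 0.0000 | rows total [ 0.075  0.031 -0.028] twist 0.06 j7 0.11 F [ 0.3  0.3 -2.8] gw 0.083
```

>>> play_rows(plan=[[0, 0.06, 0, 0], [0, 0.06, 0, 0], [0, 0.06, 0, 0], [0, 0.06, 0, 0], [0, 0, 0, 0]])

```text
t: 35.55
tcp_pos: [0.5593, 0.0604, 0.0238]
eef_rot: [-2.363, -2.056, 0.01]
wrist_force: [-12.9, 1.3, 8.7]
grip_width: 0.086
finger_force: 60.6
```

Run:
```python
from h import *
to([.5597,.062,.025],-8)
```

```text
t 35.5 tcp [0.5593 0.0604 0.0238] yhead -7.93 tilt 0.0001 | rows total [ 0.067  0.007 -0.046] twist 0.07 j7 0.11 F [-12.9   1.3   8.7] gw 0.086
```

>>> play_rows(plan=[[0, -0.11, 0.02, 0], [0, 0, 0, 0]])

```text
t: 35.75
tcp_pos: [0.5593, 0.0603, 0.0237]
eef_rot: [-2.367, -2.06, 0.004]
wrist_force: [-6.1, 1.5, 3.4]
grip_width: 0.081
finger_force: 59.9
```

>>> play_rows(plan=[[0, 0, 0, 0], [0, 0, 0, 0], [0, 0, 0, 0]], jaw=-0.3)

```text
t: 36.05
tcp_pos: [0.5627, 0.0598, 0.0243]
eef_rot: [2.369, 2.061, 0.002]
wrist_force: [0.4, 0.6, 0.3]
grip_width: 0.352
finger_force: 0.0
```

>>> play_rows(plan=[[0, 0, -0.6, 0], [0, 0, -1, 0], [0, 0, -1, 0], [0, 0, -1, 0], [0, 0, -1, 0], [0, 0, -1, 0], [0, 0, -1, 0], [0, 0, -1, 0]])

```text
t: 36.85
tcp_pos: [0.5619, 0.0594, 0.2161]
eef_rot: [2.37, 2.061, 0.002]
wrist_force: [0.9, 1.0, 0.5]
grip_width: 0.351
finger_force: 0.0
```

>>> play_rows(plan=[[0, 0, -0.5, 0], [0, 0, -0.5, 0], [0, 0, 0, 0], [0, 0, 0, 0], [0, 0, 0, 0]])

```text
t: 37.35
tcp_pos: [0.5609, 0.0599, 0.2376]
eef_rot: [-2.369, -2.062, 0.003]
wrist_force: [0.0, 0.5, -0.6]
grip_width: 0.351
finger_force: 0.0
```

Run:
```python
from plugs import *
plugs('w13')
to([.455,.325,.25],-8)
im=cv2.imread('pics/w13.png')
cv2.imwrite('pics/w13c.png',cv2.resize(im[0:300,200:560],None,fx=2,fy=2,interpolation=cv2.INTER_CUBIC))
```

```text
67 [382.6  54.3] world [0.6479 0.1858] pal [0.0281 0.0692] heldz 
61 [379.4 115.6] world [0.6386 0.1188] pal [0.0282 0.0015] heldz 
49 [376.3 171.9] world [0.6289 0.0503] pal [ 0.028  -0.0677] heldz 
t 37.4 tcp [0.5609 0.0599 0.2376] yhead -7.94 tilt 0.0000 | rows total [ 9.918 -5.661 -0.492] twist 0.06 j7 -0.08 F [-0.1 -0.6  0.4] gw 0.352
```

View pics/w13c.png

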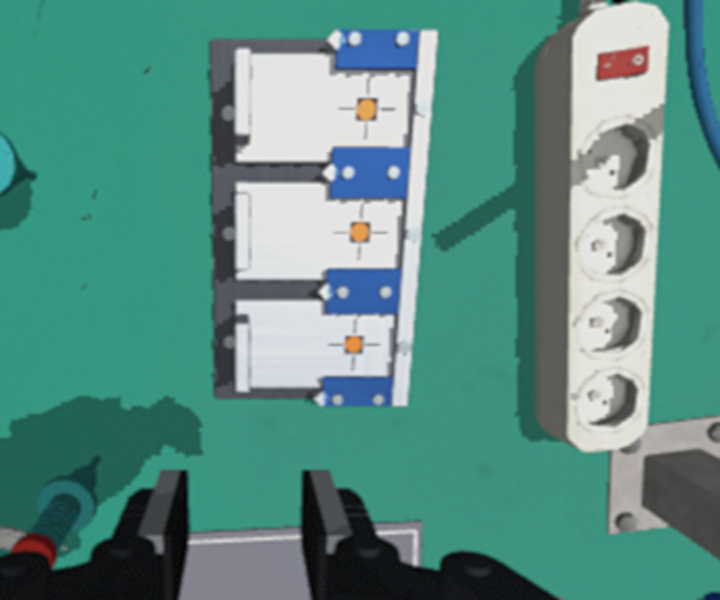

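All three blanks are fully home: their plugs sit at pallet x = 28.1, 28.2 and 28.0 mm. Next is the punch.

>>> play_rows(plan=[[0.9, -0.6, 0, 0], [1, -0.65, 0, 0], [1, -0.65, 0, 0], [1, -0.65, 0, 0], [1, -0.65, 0, 0], [1, -0.65, 0, 0], [1, -0.65, 0, 0], [0.85, -0.65, 0, 0]], jaw=0)

```text
t: 38.2
tcp_pos: [0.4598, 0.2708, 0.238]
eef_rot: [2.369, 2.063, -0.002]
wrist_force: [0.4, 1.2, 0.4]
grip_width: 0.5
finger_force: 0.0
```

>>> play_rows(plan=[[0, 0, 0, 0], [0, 0, 0, 0], [0, 0, 0, 0]])

```text
t: 38.5
tcp_pos: [0.4614, 0.2681, 0.2385]
eef_rot: [2.371, 2.06, -0.001]
wrist_force: [0.2, 0.2, -0.1]
grip_width: 0.502
finger_force: 0.0
```

```bash
cat > cap.py <<'E'
from h import *
def cap(name,z=.138):
    i,im=snap('wrist',name);np.save(name+'.npy',i)
    h=cv2.cvtColor(im,cv2.COLOR_BGR2HSV);m=(((h[...,0]<8)|(h[...,0]>172))&(h[...,1]>120)&(h[...,2]>80)).astype(np.uint8)
    n,l,st,ce=cv2.connectedComponentsWithStats(m)
    for k in range(1,n):
        if st[k,4]>100:print(st[k],ce[k].round(1),p2w(i,*ce[k],z).round(4))
    hm=((h[...,0]>8)&(h[...,0]<22)&(h[...,1]>50)&(h[...,1]<170)).astype(np.uint8)
    return i,im
E
python3 - <<'E'
from cap import *
i,im=cap('w14')
to([.4555,.321,.2],0)
c=w2p(i,[.457,.321,.08])[0].astype(int);o=np.maximum(c-[100,75],0);print(c,o)
cv2.imwrite('pics/w14c.png',cv2.resize(im[o[1]:o[1]+150,o[0]:o[0]+200],None,fx=4,fy=4,interpolation=cv2.INTER_CUBIC))
E
```

```text
[292 124  27  26 550] [305.2 136.5] [0.455  0.3224 0.138 ]
[576 203  22  10 135] [585.9 207.4] [0.6874 0.2286 0.138 ]
[310 273  21  22 359] [319.8 283.6] [0.4476 0.1865 0.138 ]
t 38.5 tcp [0.4615 0.2679 0.2386] yhead -8.08 tilt 0.0000 | rows total [ 2.069 -0.537  1.544] twist -8.08 j7 -0.57 F [0.6 0.1 0. ] gw 0.496
[310 133] [210  58]
```

View pics/w14c.png

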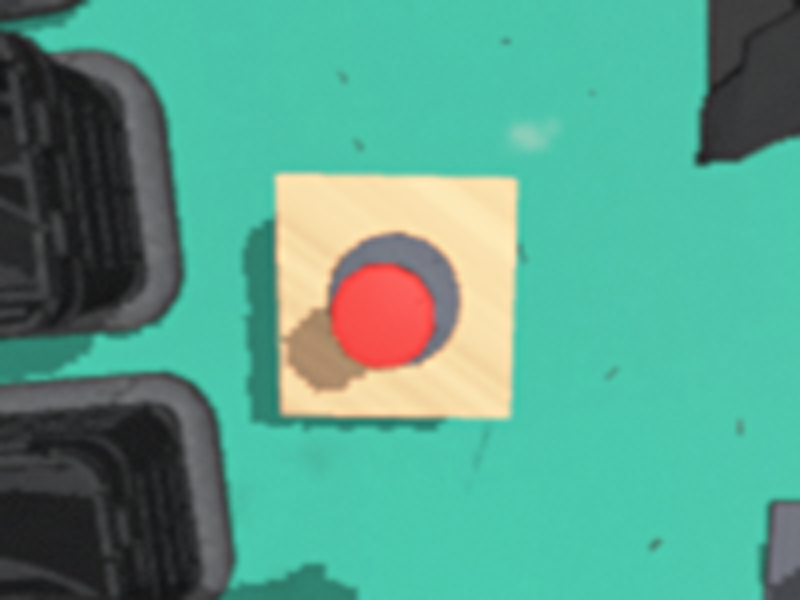

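Run:
```python
from h import *
i=np.load('w14.npy',allow_pickle=True).item()
f=lambda u,v,z:p2w(i,(u+.5)/4-.5+210,(v+.5)/4-.5+58,z).round(4)
print("collar",f(395,298,.082),"cap",f(383,315,.138),"stand",np.mean([f(*q,.074) for q in((276,174),(518,179),(511,418),(281,415))],0))
to([.455,.322,.15],-8)
```

```text
collar [0.4552 0.3228 0.082 ] cap [0.4552 0.3225 0.138 ] stand [0.455075 0.32185  0.074   ]
t 38.5 tcp [0.4615 0.2679 0.2386] yhead -8.08 tilt 0.0000 | rows total [ 2.107 -0.563  3.544] twist -0.08 j7 -0.57 F [0.6 0.1 0. ] gw 0.496
```

>>> play_rows(plan=[[0.7, -0.2, 0, 0], [0.7, -0.2, 0, 0], [0.72, -0.16, 0, 0], [0, 0, 0.6, 0], [0, 0, 0.6, 0], [0, 0, 0.6, 0], [0, 0, 0, 0], [0, 0, 0, 0]])

```text
t: 39.35
tcp_pos: [0.4543, 0.3229, 0.1931]
eef_rot: [2.371, 2.06, -0.002]
wrist_force: [-0.1, 0.5, 1.4]
grip_width: 0.5
finger_force: 0.0
```

>>> play_rows(plan=[[0, 0, 0, 0]])

```text
t: 39.45
tcp_pos: [0.4549, 0.3236, 0.1943]
eef_rot: [2.371, 2.061, 0.002]
wrist_force: [-1.2, 0.3, 0.3]
grip_width: 0.501
finger_force: 0.0
```

Run:
```python
from h import *
to([.4552,.3224,.092],-8)
```

```text
t 39.5 tcp [0.4549 0.3236 0.1943] yhead -7.99 tilt 0.0000 | rows total [-0.05   0.014  4.092] twist 0.01 j7 -0.61 F [-1.2  0.3  0.3] gw 0.501
```

>>> play_rows(plan=[[-0.04, 0, 0.7, 0], [0, 0, 0.7, 0], [0, 0, 0.7, 0], [0, 0, 0.7, 0], [0, 0, 0.7, 0], [0, 0, 0.5, 0], [0, 0, 0, 0], [0, 0, 0, 0]])

```text
t: 40.25
tcp_pos: [0.4547, 0.3231, 0.0944]
eef_rot: [2.37, 2.062, 0.002]
wrist_force: [0.4, 1.0, 0.2]
grip_width: 0.503
finger_force: 0.0
```

>>> play_rows(plan=[[0, 0, 0, 0], [0, 0, 0, 0], [0, 0, 0, 0], [0, 0, 0, 0], [0, 0, 0, 0], [0, 0, 0, 0]], jaw=-1, squeeze=80)

```text
t: 40.85
tcp_pos: [0.4549, 0.3233, 0.0947]
eef_rot: [-2.37, -2.062, -0.003]
wrist_force: [0.3, -0.6, 5.8]
grip_width: 0.188
finger_force: 173.4
```

Run:
```python
from h import *
to([.4552,.3224,.25],-8)
```

```text
t 40.9 tcp [0.4549 0.3233 0.0947] yhead -7.94 tilt 0.0000 | rows total [-0.027  0.022 -6.212] twist 0.06 j7 -0.52 F [ 0.3 -0.6  5.8] gw 0.188
```

>>> play_rows(plan=[[0, 0, -0.3, 0], [0, 0, -0.7, 0], [0, 0, -0.8, 0], [0, 0, -0.8, 0], [0, 0, -0.8, 0], [0, 0, -0.8, 0], [0, 0, -0.8, 0], [0, 0, 0, 0]])

```text
t: 41.65
tcp_pos: [0.4553, 0.3236, 0.221]
eef_rot: [-2.369, -2.062, -0.007]
wrist_force: [0.6, 0.6, -2.4]
grip_width: 0.189
finger_force: 174.3
```

>>> play_rows(plan=[[-0.3, 0.6, 0, 0], [-0.5, 1, 0, 0], [-0.5, 1, 0, 0], [-0.5, 1, 0, 0], [-0.5, 1, 0, 0], [-0.5, 1, 0, 0], [-0.5, 1, 0, 0], [-0.5, 1, 0, 0]])

```text
t: 42.45
tcp_pos: [0.6289, 0.2019, 0.2166]
eef_rot: [-2.369, -2.062, 0.005]
wrist_force: [1.0, 0.3, -1.4]
grip_width: 0.191
finger_force: 174.5
```

>>> play_rows(plan=[[-0.5, 0.8, 0, 0], [0, 0, 0.6, 0], [0, 0, 0.6, 0], [0, 0, 0.6, 0], [0, 0, 0.6, 0], [0, 0, 0.6, 0], [0, 0, 0, 0], [0, 0, 0, 0]])

```text
t: 43.25
tcp_pos: [0.6471, 0.1878, 0.1435]
eef_rot: [-2.369, -2.063, 0.001]
wrist_force: [-0.6, -0.2, -0.3]
grip_width: 0.191
finger_force: 174.7
```

Run:
```python
from h import *
to([.6478,.1866,.108],-8)
```

```text
t 43.2 tcp [0.6471 0.1878 0.1435] yhead -7.91 tilt 0.0000 | rows total [-0.042  0.033  1.42 ] twist 0.09 j7 -0.16 F [-0.6 -0.2 -0.3] gw 0.191
```

>>> play_rows(plan=[[-0.04, 0.03, 0.5, 0], [0, 0, 0.5, 0], [0, 0, 0.4, 0], [0, 0, 0, 0], [0, 0, 0, 0], [0, 0, 0, 0]])

```text
t: 43.85
tcp_pos: [0.6484, 0.1864, 0.1093]
eef_rot: [2.37, 2.062, 0.001]
wrist_force: [0.3, -0.4, -2.6]
grip_width: 0.194
finger_force: 174.7
```

Run:
```python
from h import *
i,im=snap('wrist','w15')
j,ims=snap('side','s15')
to([.6478,.1866,.108],-8)
t=bot.sense()['tcp_pos']
for inf in(i,j):print(w2p(inf,[[.6479,.1858,.0115],[t[0],t[1],t[2]-.0887],[t[0],t[1],t[2]-.06]]).round(1).tolist())
c=w2p(i,[.648,.186,.02])[0].astype(int);o=np.maximum(c-[75,60],0);a=cv2.resize(im[o[1]:o[1]+120,o[0]:o[0]+150],(750,600),interpolation=cv2.INTER_CUBIC)
d=w2p(j,[.648,.186,.03])[0].astype(int);q=d-[25,40];b=cv2.resize(ims[q[1]:q[1]+80,q[0]:q[0]+50],(375,600),interpolation=cv2.INTER_CUBIC)
print(o,q);cv2.imwrite('pics/w15c.png',cv2.resize(np.hstack([a,b]),(800,427)))
```

```text
t 44.0 tcp [0.6485 0.1864 0.1095] yhead -7.94 tilt 0.0000 | rows total [ 0.002 -0.027  0.059] twist 0.06 j7 -0.14 F [-0.   0.2 -0.9] gw 0.191
[[321.6, 200.9], [322.1, 203.2], [322.2, 214.7]]
[[288.7, 263.5], [288.3, 260.6], [287.8, 251.1]]
[246 143] [263 217]
```

View pics/w15c.png

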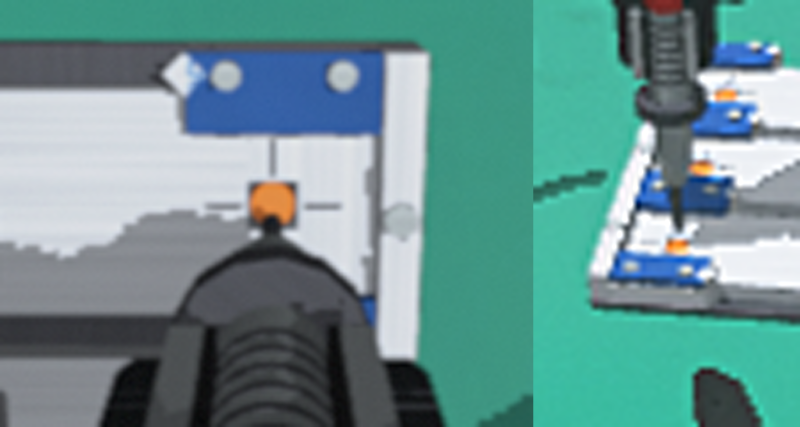

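>>> play_rows(plan=[[0, 0, 0.2, 0], [0, 0, 0.15, 0], [0, 0, 0.1, 0], [0, 0, 0.08, 0], [0, 0, 0, 0]])

```text
t: 44.45
tcp_pos: [0.6482, 0.1865, 0.0962]
eef_rot: [-2.37, -2.062, -0.001]
wrist_force: [-2.1, -0.0, 4.4]
grip_width: 0.192
finger_force: 175.0
```

>>> play_rows(plan=[[0, 0, 0.04, 0], [0, 0, 0, 0]])

```text
t: 44.65
tcp_pos: [0.6482, 0.1865, 0.0955]
eef_rot: [-2.37, -2.062, -0.001]
wrist_force: [-1.8, 0.2, 5.2]
grip_width: 0.19
finger_force: 175.0
```

>>> play_rows(plan=[[0, 0, 0.04, 0], [0, 0, 0, 0]])

```text
t: 44.85
tcp_pos: [0.6483, 0.1864, 0.0947]
eef_rot: [-2.37, -2.062, -0.002]
wrist_force: [-1.5, -0.0, 6.8]
grip_width: 0.193
finger_force: 175.0
```

>>> play_rows(plan=[[0, 0, 0.04, 0], [0, 0, 0, 0]])

```text
t: 45.05
tcp_pos: [0.6483, 0.1865, 0.0939]
eef_rot: [-2.37, -2.062, -0.002]
wrist_force: [-1.9, -0.5, 8.1]
grip_width: 0.194
finger_force: 175.1
```

>>> play_rows(plan=[[0, 0, 0.03, 0], [0, 0, 0, 0]])

```text
t: 45.25
tcp_pos: [0.6484, 0.1865, 0.0927]
eef_rot: [2.37, 2.062, 0.002]
wrist_force: [-0.5, -0.5, 4.5]
grip_width: 0.192
finger_force: 175.2
```

>>> play_rows(plan=[[0, 0, 0.03, 0], [0, 0, 0, 0]])

```text
t: 45.45
tcp_pos: [0.6485, 0.1865, 0.0917]
eef_rot: [2.37, 2.062, 0.002]
wrist_force: [-1.3, -0.5, 6.3]
grip_width: 0.191
finger_force: 175.1
```

>>> play_rows(plan=[[0, 0, 0.03, 0], [0, 0, 0, 0]])

```text
t: 45.65
tcp_pos: [0.6485, 0.1865, 0.0912]
eef_rot: [2.37, 2.062, 0.002]
wrist_force: [-0.6, 0.1, 6.2]
grip_width: 0.191
finger_force: 175.1
```

The force dropped from 8.1 to 4.5 N, so mark 2 snapped. On to bay 1.

>>> play_rows(plan=[[0, 0, -0.4, 0], [0, 0, -0.6, 0], [0, 0, -0.6, 0], [-0.9, 0, 0, 0], [-0.9, 0, 0, 0], [-0.9, 0, 0, 0], [0, 0, 0, 0], [0, 0, 0, 0]])

```text
t: 46.45
tcp_pos: [0.6388, 0.1193, 0.1311]
eef_rot: [-2.371, -2.061, -0.002]
wrist_force: [-0.1, 0.5, -2.2]
grip_width: 0.192
finger_force: 174.9
```

>>> play_rows(plan=[[0, 0, 0, 0]])

```text
t: 46.55
tcp_pos: [0.6388, 0.1213, 0.1306]
eef_rot: [-2.367, -2.064, -0.002]
wrist_force: [0.8, 0.2, -1.9]
grip_width: 0.189
finger_force: 174.9
```

Run:
```python
from h import *
to([.6390,.1193,.0962],-8)
i,im=snap('wrist','w16')
to([.6390,.1193,.0962],-8)
```

```text
t 46.5 tcp [0.6388 0.1213 0.1306] yhead -7.84 tilt 0.0000 | rows total [-0.08   0.019  1.376] twist 0.16 j7 -0.06 F [ 0.8  0.2 -1.9] gw 0.189
t 46.6 tcp [0.6387 0.1214 0.1304] yhead -7.81 tilt 0.0000 | rows total [-0.084  0.022  1.368] twist 0.19 j7 -0.06 F [ 0.1 -0.2 -1.8] gw 0.190
```

>>> play_rows(plan=[[-0.08, 0.02, 0.4, 0], [0, 0, 0.4, 0], [0, 0, 0.2, 0], [0, 0, 0, 0], [0, 0, 0, 0]])

```text
t: 47.1
tcp_pos: [0.6388, 0.1175, 0.105]
eef_rot: [-2.37, -2.062, 0.001]
wrist_force: [-0.1, 0.8, -2.6]
grip_width: 0.195
finger_force: 174.9
```

Run:
```python
from h import *
to([.6390,.1193,.0962],-8)
```

```text
t 47.1 tcp [0.6388 0.1175 0.105 ] yhead -7.93 tilt 0.0000 | rows total [ 0.072 -0.002  0.352] twist 0.07 j7 -0.04 F [-0.1  0.8 -2.6] gw 0.195
```

>>> play_rows(plan=[[0.05, 0, 0, 0], [0, 0, 0, 0], [0, 0, 0, 0]])

```text
t: 47.4
tcp_pos: [0.6392, 0.1189, 0.1056]
eef_rot: [2.37, 2.062, 0.001]
wrist_force: [-0.2, 0.2, -1.7]
grip_width: 0.193
finger_force: 174.9
```

>>> play_rows(plan=[[0, 0, 0.15, 0], [0, 0, 0, 0], [0, 0, 0, 0]])

```text
t: 47.7
tcp_pos: [0.6389, 0.1187, 0.1014]
eef_rot: [-2.37, -2.062, 0.0]
wrist_force: [-0.2, 0.1, -2.9]
grip_width: 0.195
finger_force: 174.9
```

Aligned to within 0.6 mm. Pressing.

>>> play_rows(plan=[[0, 0, 0.12, 0], [0, 0, 0.08, 0], [0, 0, 0.04, 0], [0, 0, 0, 0]])

```text
t: 48.1
tcp_pos: [0.6395, 0.1187, 0.0963]
eef_rot: [2.37, 2.062, 0.002]
wrist_force: [-1.5, -0.5, 4.3]
grip_width: 0.193
finger_force: 175.0
```

>>> play_rows(plan=[[0, 0, 0.04, 0], [0, 0, 0, 0]])

```text
t: 48.3
tcp_pos: [0.6395, 0.1187, 0.0954]
eef_rot: [2.37, 2.062, 0.002]
wrist_force: [-1.5, -0.3, 5.6]
grip_width: 0.188
finger_force: 175.0
```

>>> play_rows(plan=[[0, 0, 0.04, 0], [0, 0, 0, 0]])

```text
t: 48.5
tcp_pos: [0.6396, 0.1187, 0.0946]
eef_rot: [2.37, 2.062, 0.002]
wrist_force: [-0.8, -0.4, 7.1]
grip_width: 0.194
finger_force: 175.0
```

>>> play_rows(plan=[[0, 0, 0.03, 0], [0, 0, 0, 0]])

```text
t: 48.7
tcp_pos: [0.6396, 0.1187, 0.094]
eef_rot: [2.37, 2.062, 0.002]
wrist_force: [-1.7, 0.4, 7.3]
grip_width: 0.192
finger_force: 175.1
```

>>> play_rows(plan=[[0, 0, 0.03, 0], [0, 0, 0, 0]])

```text
t: 48.9
tcp_pos: [0.6396, 0.1187, 0.0929]
eef_rot: [2.369, 2.062, 0.002]
wrist_force: [-0.4, 0.1, 4.7]
grip_width: 0.195
finger_force: 175.1
```

>>> play_rows(plan=[[0, 0, 0.05, 0], [0, 0, 0, 0]])

```text
t: 49.1
tcp_pos: [0.6397, 0.1187, 0.0915]
eef_rot: [2.369, 2.062, 0.002]
wrist_force: [-1.1, 0.5, 6.4]
grip_width: 0.191
finger_force: 175.0
```

>>> play_rows(plan=[[0, 0, -0.4, 0], [0, 0, -0.6, 0], [0, 0, -0.6, 0], [-0.9, 0, 0, 0], [-0.9, 0, 0, 0], [-0.9, -0.03, 0, 0], [0, 0, 0, 0], [0, 0, 0, 0]])

```text
t: 49.9
tcp_pos: [0.629, 0.0518, 0.1315]
eef_rot: [-2.371, -2.061, -0.002]
wrist_force: [0.4, 0.2, -2.2]
grip_width: 0.192
finger_force: 174.7
```

>>> play_rows(plan=[[0, 0, 0.4, 0], [0, 0, 0.4, 0], [0, 0, 0.2, 0], [0, 0, 0, 0], [0, 0, 0, 0], [0, 0, 0, 0]])

```text
t: 50.5
tcp_pos: [0.6293, 0.052, 0.1061]
eef_rot: [2.37, 2.062, 0.001]
wrist_force: [-1.0, 0.2, -2.6]
grip_width: 0.19
finger_force: 174.7
```

Run:
```python
from h import *
to([.6293,.0508,.0962],-8)
```

```text
t 50.5 tcp [0.6293 0.052  0.1061] yhead -7.94 tilt 0.0000 | rows total [-0.046  0.007  0.394] twist 0.06 j7 0.06 F [-1.   0.2 -2.6] gw 0.190
```

>>> play_rows(plan=[[-0.04, 0, 0.16, 0], [0, 0, 0, 0], [0, 0, 0, 0]])

```text
t: 50.8
tcp_pos: [0.6287, 0.0509, 0.1018]
eef_rot: [-2.37, -2.062, -0.0]
wrist_force: [-1.0, 0.0, -1.6]
grip_width: 0.192
finger_force: 174.7
```

>>> play_rows(plan=[[0, 0, 0.12, 0], [0, 0, 0.08, 0], [0, 0, 0.04, 0], [0, 0, 0, 0]])

```text
t: 51.2
tcp_pos: [0.6294, 0.051, 0.0965]
eef_rot: [2.369, 2.062, 0.002]
wrist_force: [-0.2, -0.2, 4.6]
grip_width: 0.193
finger_force: 175.0
```

>>> play_rows(plan=[[0, 0, 0.04, 0], [0, 0, 0, 0]])

```text
t: 51.4
tcp_pos: [0.6294, 0.0509, 0.0954]
eef_rot: [2.369, 2.062, 0.002]
wrist_force: [-1.8, 0.6, 6.7]
grip_width: 0.187
finger_force: 174.9
```

>>> play_rows(plan=[[0, 0, 0.04, 0], [0, 0, 0, 0]])

```text
t: 51.6
tcp_pos: [0.6294, 0.051, 0.0946]
eef_rot: [2.369, 2.062, 0.002]
wrist_force: [-1.3, 0.7, 6.7]
grip_width: 0.193
finger_force: 175.0
```

>>> play_rows(plan=[[0, 0, 0.03, 0], [0, 0, 0, 0]])

```text
t: 51.8
tcp_pos: [0.6294, 0.0509, 0.094]
eef_rot: [2.369, 2.062, 0.002]
wrist_force: [-0.9, 0.2, 7.6]
grip_width: 0.192
finger_force: 175.1
```

>>> play_rows(plan=[[0, 0, 0.03, 0], [0, 0, 0, 0]])

```text
t: 52.0
tcp_pos: [0.6294, 0.0509, 0.0929]
eef_rot: [2.369, 2.062, 0.002]
wrist_force: [-0.7, -0.5, 3.9]
grip_width: 0.189
finger_force: 175.2
```

>>> play_rows(plan=[[0, 0, 0.03, 0], [0, 0, 0, 0]])

```text
t: 52.2
tcp_pos: [0.6294, 0.051, 0.0919]
eef_rot: [2.369, 2.062, 0.002]
wrist_force: [-0.6, -0.2, 3.7]
grip_width: 0.193
finger_force: 175.1
```

All three marks snapped. Taking the punch back to its stand.

>>> play_rows(plan=[[0, 0, -0.3, 0], [0, 0, -0.6, 0], [0, 0, -0.8, 0], [0, 0, -0.8, 0], [0, 0, -0.9, 0], [0, 0, -0.9, 0], [0, 0, -0.7, 0], [0, 0, -0.4, 0]])

```text
t: 53.0
tcp_pos: [0.6289, 0.0509, 0.2283]
eef_rot: [2.37, 2.062, 0.002]
wrist_force: [0.5, -0.5, -1.9]
grip_width: 0.19
finger_force: 174.8
```

>>> play_rows(plan=[[0.6, -0.5, 0, 0], [0.9, -0.8, 0, 0], [1, -0.9, 0, 0], [1, -0.9, 0, 0], [1, -0.9, 0, 0], [1, -0.9, 0, 0], [1, -0.9, 0, 0], [1, -0.9, 0, 0]])

```text
t: 53.8
tcp_pos: [0.4872, 0.2605, 0.2261]
eef_rot: [-2.37, -2.062, 0.002]
wrist_force: [1.3, 0.7, -2.9]
grip_width: 0.193
finger_force: 174.7
```

>>> play_rows(plan=[[1, -0.8, 0, 0], [0.8, -0.6, 0, 0], [0.5, -0.3, 0, 0], [0, 0, 0, 0], [0, 0, 0, 0], [0, 0, 0, 0]])

```text
t: 54.4
tcp_pos: [0.4558, 0.3204, 0.2266]
eef_rot: [2.372, 2.058, -0.0]
wrist_force: [0.4, -0.4, -2.3]
grip_width: 0.189
finger_force: 174.7
```

Run:
```python
from h import *
to([.4549,.3233,.18],-8)
```

```text
t 54.4 tcp [0.4558 0.3204 0.2266] yhead -8.12 tilt 0.0000 | rows total [ 0.11  -0.053  1.864] twist -0.12 j7 -0.63 F [ 0.4 -0.4 -2.3] gw 0.189
```

>>> play_rows(plan=[[0.1, -0.05, 0.3, 0], [0, 0, 0.5, 0], [0, 0, 0.5, 0], [0, 0, 0.3, 0], [0, 0, 0, 0], [0, 0, 0, 0], [0, 0, 0, 0]])

```text
t: 55.1
tcp_pos: [0.4542, 0.3255, 0.187]
eef_rot: [2.37, 2.062, 0.002]
wrist_force: [-0.4, 0.1, -1.7]
grip_width: 0.192
finger_force: 174.7
```

Run:
```python
from h import *
to([.4549,.3233,.0957],-8)
```

```text
t 55.1 tcp [0.4542 0.3255 0.187 ] yhead -7.94 tilt 0.0000 | rows total [-0.085  0.038  3.652] twist 0.06 j7 -0.61 F [-0.4  0.1 -1.7] gw 0.192
```

>>> play_rows(plan=[[-0.05, 0.02, 0.2, 0], [0, 0, 0.2, 0], [0, 0, 0, 0], [0, 0, 0, 0]])

```text
t: 55.5
tcp_pos: [0.454, 0.3239, 0.1764]
eef_rot: [2.37, 2.062, -0.0]
wrist_force: [0.3, -0.5, -2.2]
grip_width: 0.195
finger_force: 174.7
```

Run:
```python
from h import *
to([.4549,.3233,.0957],-8)
```

```text
t 55.5 tcp [0.454  0.3239 0.1764] yhead -7.94 tilt 0.0000 | rows total [-0.019  0.041  3.227] twist 0.06 j7 -0.60 F [ 0.3 -0.5 -2.2] gw 0.195
```

>>> play_rows(plan=[[0, 0.03, 0.4, 0], [0, 0, 0.5, 0], [0, 0, 0.5, 0], [0, 0, 0.4, 0], [0, 0, 0, 0], [0, 0, 0, 0]])

```text
t: 56.1
tcp_pos: [0.4549, 0.3237, 0.1312]
eef_rot: [2.37, 2.062, -0.001]
wrist_force: [-0.4, -0.1, -1.9]
grip_width: 0.194
finger_force: 174.7
```

Run:
```python
from h import *
to([.4549,.3233,.0957],-8)
```

```text
t 56.1 tcp [0.4549 0.3237 0.1312] yhead -7.95 tilt 0.0000 | rows total [-0.016  0.004  1.421] twist 0.05 j7 -0.56 F [-0.4 -0.1 -1.9] gw 0.194
```

>>> play_rows(plan=[[0, 0, 0.4, 0], [0, 0, 0.4, 0], [0, 0, 0.3, 0], [0, 0, 0.2, 0], [0, 0, 0.06, 0], [0, 0, 0, 0], [0, 0, 0, 0]])

```text
t: 56.8
tcp_pos: [0.4551, 0.324, 0.0978]
eef_rot: [-2.37, -2.062, -0.001]
wrist_force: [0.4, 0.2, -2.2]
grip_width: 0.191
finger_force: 174.7
```

>>> play_rows(plan=[[0, 0, 0.05, 0], [0, 0, 0, 0]])

```text
t: 57.0
tcp_pos: [0.4549, 0.324, 0.0965]
eef_rot: [-2.37, -2.062, -0.001]
wrist_force: [-0.2, 0.2, -1.7]
grip_width: 0.191
finger_force: 174.7
```

>>> play_rows(plan=[[0, 0, 0.04, 0], [0, 0, 0, 0]])

```text
t: 57.2
tcp_pos: [0.4548, 0.3239, 0.0953]
eef_rot: [-2.37, -2.062, -0.0]
wrist_force: [-0.2, 0.3, -2.7]
grip_width: 0.195
finger_force: 174.7
```

>>> play_rows(plan=[[0, 0, 0.03, 0], [0, 0, 0, 0]])

```text
t: 57.4
tcp_pos: [0.4549, 0.324, 0.0947]
eef_rot: [-2.37, -2.062, -0.0]
wrist_force: [-0.9, -0.5, -0.6]
grip_width: 0.192
finger_force: 175.1
```

>>> play_rows(plan=[[0, 0, 0, 0], [0, 0, 0, 0], [0, 0, 0, 0], [0, 0, 0, 0]], jaw=0)

```text
t: 57.8
tcp_pos: [0.455, 0.324, 0.0947]
eef_rot: [-2.37, -2.062, -0.001]
wrist_force: [-0.4, 0.1, 0.0]
grip_width: 0.499
finger_force: 0.0
```

>>> play_rows(plan=[[0, 0, -0.4, 0], [0, 0, -0.7, 0], [0, 0, -0.8, 0], [0, 0, -0.8, 0], [0, 0, -0.8, 0], [0, 0, -0.8, 0], [-0.7, 0.2, -0.8, 0], [-0.7, 0.2, -0.5, 0]], squeeze=60)

```text
t: 58.6
tcp_pos: [0.4607, 0.2877, 0.2367]
eef_rot: [2.369, 2.063, 0.004]
wrist_force: [-0.2, 0.3, -0.1]
grip_width: 0.501
finger_force: 0.0
```

>>> play_rows(plan=[[-0.7, 0.2, 0, 0], [0, 0, 0, 0], [0, 0, 0, 0], [0, 0, 0, 0]])

```text
t: 59.0
tcp_pos: [0.4616, 0.2705, 0.2336]
eef_rot: [-2.368, -2.063, 0.002]
wrist_force: [0.0, -0.2, -0.4]
grip_width: 0.5
finger_force: 0.0
```

Run:
```python
from cap import *
i,im=cap('w17')
i2,s=snap('side','s17');t,tt=snap('top','t17')
to([.5588,.0604,.2],-8)
from plugs import plugs
plugs('w17b')
```

```text
[292 127  26  27 562] [304.5 139.9] [0.4544 0.3226 0.138 ]
[579 207  23  10 144] [589.3 211.4] [0.6862 0.2301 0.138 ]
[309 278  22  22 372] [319.7 288.6] [0.4476 0.1867 0.138 ]
t 59.1 tcp [0.4619 0.2706 0.2339] yhead -7.86 tilt 0.0000 | rows total [-7.796  4.988  1.36 ] twist 0.14 j7 -0.57 F [ 0.9 -1.  -0.5] gw 0.499
31 [470.2 215.2] world [0.6474 0.1872] pal [0.0273 0.0705] heldz 
23 [463.  261.6] world [0.6378 0.1201] pal [0.0271 0.0026] heldz
```

The punch is upright in the stand: its cap is at (.4544,.3226), as before. Now working out where to lay the blanks on the mat.

Run:
```python
from h import *
i=np.load('w2.npy',allow_pickle=True).item()
c=np.array([p2w(i,*q,.003)[:2] for q in((312,99),(427,108),(393,304),(297,297))])
print(c.round(4)); m=c.mean(0);a=np.arctan2(*(c[1]-c[0]+c[2]-c[3])[::-1]);print(m,np.degrees(a))
R2=np.array([[np.cos(a),-np.sin(a)],[np.sin(a),np.cos(a)]])
for y in(.11,0,-.11):print("flange",(m+R2@[-.046,y]).round(4))
to([.5588,.0604,.2],-8)
```

```text
[[ 0.4818 -0.0751]
 [ 0.6662 -0.087 ]
 [ 0.6395 -0.4518]
 [ 0.4529 -0.438 ]]
[ 0.560119   -0.26297162] -3.958686562952991
flange [ 0.5218 -0.1501]
flange [ 0.5142 -0.2598]
flange [ 0.5066 -0.3695]
t 59.2 tcp [0.462  0.2705 0.234 ] yhead -7.86 tilt 0.0000 | rows total [-7.794  4.984  1.365] twist 0.14 j7 -0.57 F [ 0.8  0.3 -0.4] gw 0.495
```

>>> play_rows(plan=[[-0.9, 0.55, 0, 0], [-1, 0.65, 0, 0], [-1, 0.65, 0, 0], [-1, 0.65, 0, 0], [-1, 0.65, 0, 0], [-1, 0.65, 0, 0], [-1, 0.65, 0, 0], [-0.9, 0.55, 0, 0]])

```text
t: 60.0
tcp_pos: [0.5599, 0.0583, 0.2344]
eef_rot: [2.37, 2.062, -0.0]
wrist_force: [1.2, -0.1, -0.1]
grip_width: 0.497
finger_force: 0.0
```

>>> play_rows(plan=[[0, 0, 1, 0], [0, 0, 1, 0], [0, 0, 1, 0], [0, 0, 1, 0], [0, 0, 1, 0], [0, 0, 1, 0], [0, 0, 0, 0], [0, 0, 0, 0]])

```text
t: 60.8
tcp_pos: [0.5594, 0.0595, 0.0846]
eef_rot: [2.369, 2.063, -0.001]
wrist_force: [0.4, 0.6, 0.4]
grip_width: 0.498
finger_force: 0.0
```

Run:
```python
from h import *
to([.5593,.0604,.0245],-8)
```

```text
t 60.8 tcp [0.5594 0.0595 0.0846] yhead -7.92 tilt 0.0000 | rows total [ 0.036 -0.009  2.404] twist 0.08 j7 0.05 F [0.4 0.6 0.4] gw 0.498
```

>>> play_rows(plan=[[0.02, 0, 0.6, 0], [0, 0, 0.6, 0], [0, 0, 0.6, 0], [0, 0, 0.4, 0], [0, 0, 0.16, 0], [0, 0, 0, 0], [0, 0, 0, 0]])

```text
t: 61.5
tcp_pos: [0.5598, 0.0598, 0.0258]
eef_rot: [2.37, 2.062, 0.001]
wrist_force: [-0.0, -0.5, 0.1]
grip_width: 0.502
finger_force: 0.0
```

>>> play_rows(plan=[[0, 0, 0, 0], [0, 0, 0, 0], [0, 0, 0, 0], [0, 0, 0, 0], [0, 0, 0, 0]], jaw=-1)

```text
t: 62.0
tcp_pos: [0.5592, 0.0602, 0.0261]
eef_rot: [-2.369, -2.062, -0.0]
wrist_force: [-3.4, 0.9, 5.6]
grip_width: 0.08
finger_force: 59.4
```

>>> play_rows(plan=[[0, 0, -0.03, 0], [0, -0.2, 0, 0], [0, -0.4, 0, 0], [0, -0.4, 0, 0], [0, 0, 0, 0]])

```text
t: 62.5
tcp_pos: [0.5327, 0.0637, 0.0262]
eef_rot: [-2.368, -2.062, 0.001]
wrist_force: [-1.9, -0.1, -0.1]
grip_width: 0.086
finger_force: 58.8
```

>>> play_rows(plan=[[0, -0.4, 0, 0], [0, -0.4, 0, 0], [0, -0.3, 0, 0], [0, 0, -0.6, 0], [0, 0, -1, 0], [0, 0, -1, 0], [0, 0, -1, 0], [0, 0, -1, 0]])

```text
t: 63.3
tcp_pos: [0.5072, 0.0668, 0.1431]
eef_rot: [2.37, 2.062, 0.0]
wrist_force: [-0.3, 0.3, -2.8]
grip_width: 0.08
finger_force: 59.0
```

>>> play_rows(plan=[[0, 0, -1, 0], [0, 0, -1, 0], [0, 0, -0.6, 0], [0, 0, 0, 0]])

```text
t: 63.7
tcp_pos: [0.509, 0.067, 0.2091]
eef_rot: [2.369, 2.061, 0.008]
wrist_force: [0.2, 0.3, -3.3]
grip_width: 0.086
finger_force: 58.9
```

Run:
```python
from h import *
to([.5066,-.3695,.2],-8)
```

```text
t 63.7 tcp [0.509  0.067  0.2091] yhead -7.96 tilt 0.0000 | rows total [-17.305   2.323   0.322] twist 0.04 j7 -0.14 F [ 0.2  0.3 -3.3] gw 0.086
```

>>> play_rows(plan=[[-0.8, 0.1, 0, 0], [-1, 0.13, 0, 0], [-1, 0.13, 0, 0], [-1, 0.13, 0, 0], [-1, 0.13, 0, 0], [-1, 0.13, 0, 0], [-1, 0.13, 0, 0], [-1, 0.13, 0, 0]])

```text
t: 64.5
tcp_pos: [0.5044, -0.1304, 0.2055]
eef_rot: [-2.369, -2.061, 0.002]
wrist_force: [-0.6, -0.1, -3.0]
grip_width: 0.082
finger_force: 58.9
```

>>> play_rows(plan=[[-1, 0.13, 0, 0], [-1, 0.13, 0, 0], [-1, 0.13, 0, 0], [-1, 0.13, 0, 0], [-1, 0.13, 0, 0], [-1, 0.13, 0, 0], [-1, 0.13, 0, 0], [-1, 0.13, 0, 0]])

```text
t: 65.3
tcp_pos: [0.5027, -0.3317, 0.2051]
eef_rot: [-2.368, -2.061, 0.001]
wrist_force: [-0.2, -0.7, -2.7]
grip_width: 0.076
finger_force: 58.9
```

>>> play_rows(plan=[[-1, 0.13, 0, 0], [-0.5, 0, 0, 0], [0, 0, 1, 0], [0, 0, 1, 0], [0, 0, 1, 0], [0, 0, 1, 0], [0, 0, 1, 0], [0, 0, 1, 0]])

```text
t: 66.1
tcp_pos: [0.5014, -0.3675, 0.0547]
eef_rot: [-2.368, -2.062, -0.0]
wrist_force: [1.3, -0.4, -1.8]
grip_width: 0.08
finger_force: 58.9
```

>>> play_rows(plan=[[0, 0, 0.4, 0], [0, 0, 0, 0], [0, 0, 0, 0]])

```text
t: 66.4
tcp_pos: [0.5021, -0.369, 0.047]
eef_rot: [2.369, 2.062, 0.0]
wrist_force: [0.2, -0.2, -1.7]
grip_width: 0.083
finger_force: 58.9
```

Run:
```python
from h import *
to([.5066,-.3695,.0241],-8)
```

```text
t 66.4 tcp [ 0.5021 -0.369   0.047 ] yhead -7.93 tilt 0.0000 | rows total [0.006 0.181 0.917] twist 0.07 j7 0.89 F [ 0.2 -0.2 -1.7] gw 0.083
```

Lowering it to contact, then releasing.

>>> play_rows(plan=[[0, 0.15, 0.4, 0], [0, 0, 0.3, 0], [0, 0, 0.15, 0], [0, 0, 0.04, 0], [0, 0, 0, 0], [0, 0, 0, 0]])

```text
t: 67.0
tcp_pos: [0.5055, -0.3692, 0.0242]
eef_rot: [2.37, 2.062, 0.001]
wrist_force: [-0.3, 2.1, -0.3]
grip_width: 0.078
finger_force: 59.3
```

>>> play_rows(plan=[[0, 0, 0.04, 0], [0, 0, 0, 0]])

```text
t: 67.2
tcp_pos: [0.5056, -0.3692, 0.0242]
eef_rot: [-2.37, -2.062, -0.002]
wrist_force: [-2.8, 2.3, 6.6]
grip_width: 0.081
finger_force: 60.3
```

>>> play_rows(plan=[[0, 0, 0, 0], [0, 0, 0, 0], [0, 0, 0, 0]], jaw=-0.3)

```text
t: 67.5
tcp_pos: [0.5054, -0.3695, 0.023]
eef_rot: [2.37, 2.062, -0.0]
wrist_force: [0.1, -0.2, 0.1]
grip_width: 0.352
finger_force: 0.0
```

>>> play_rows(plan=[[0, 0, -0.6, 0], [0, 0, -1, 0], [0, 0, -1, 0], [0, 0, -1, 0], [0, 0, -1, 0], [0, 0, -1, 0], [0, 0, -1, 0], [0.6, 0, -1, 0]])

```text
t: 68.3
tcp_pos: [0.5061, -0.3568, 0.2155]
eef_rot: [2.372, 2.056, -0.002]
wrist_force: [-0.1, -0.1, 0.3]
grip_width: 0.351
finger_force: 0.0
```

>>> play_rows(plan=[[1, 0, 0, 0], [1, 0, 0, 0], [1, 0, 0, 0], [1, 0, 0, 0], [1, 0, 0, 0], [1, 0, 0, 0], [1, 0, 0, 0], [1, 0, 0, 0]], jaw=0)

```text
t: 69.1
tcp_pos: [0.5351, -0.1557, 0.214]
eef_rot: [2.37, 2.061, 0.002]
wrist_force: [0.9, 0.1, 0.1]
grip_width: 0.503
finger_force: 0.0
```

>>> play_rows(plan=[[1, 0, 0, 0], [1, 0, 0, 0], [1, 0, 0, 0], [1, 0, 0, 0], [1, 0, 0, 0], [1, 0, 0, 0], [1, 0, 0, 0], [1, 0, 0, 0]])

```text
t: 69.9
tcp_pos: [0.5629, 0.0424, 0.2141]
eef_rot: [2.37, 2.061, 0.002]
wrist_force: [0.1, -0.1, -0.6]
grip_width: 0.5
finger_force: 0.0
```

>>> play_rows(plan=[[1, -0.1, 0, 0], [1, -0.1, 0, 0], [1, -0.1, 0, 0], [0.4, 0, 0, 0], [0, 0, 0.8, 0], [0, 0, 0.8, 0], [0, 0, 0.8, 0], [0, 0, 0, 0]])

```text
t: 70.7
tcp_pos: [0.5651, 0.1257, 0.1513]
eef_rot: [-2.37, -2.06, 0.007]
wrist_force: [0.5, 0.3, -0.3]
grip_width: 0.497
finger_force: 0.0
```

>>> play_rows(plan=[[0, 0, 0, 0], [0, 0, 0, 0]])

```text
t: 70.9
tcp_pos: [0.568, 0.1265, 0.1545]
eef_rot: [2.37, 2.061, 0.003]
wrist_force: [0.8, 0.8, -0.4]
grip_width: 0.502
finger_force: 0.0
```

Run:
```python
from h import *
to([.5688,.1278,.0245],-8)
```

```text
t 70.9 tcp [0.568  0.1265 0.1545] yhead -7.98 tilt 0.0000 | rows total [0.052 0.012 5.202] twist 0.02 j7 -0.09 F [ 0.8  0.8 -0.4] gw 0.502
```

>>> play_rows(plan=[[0.04, 0, 0.7, 0], [0, 0, 0.8, 0], [0, 0, 0.8, 0], [0, 0, 0.8, 0], [0, 0, 0.8, 0], [0, 0, 0.7, 0], [0, 0, 0.3, 0], [0, 0, 0.25, 0]])

```text
t: 71.7
tcp_pos: [0.5679, 0.1281, 0.0248]
eef_rot: [2.369, 2.062, 0.002]
wrist_force: [-0.1, 0.6, 0.3]
grip_width: 0.502
finger_force: 0.0
```

>>> play_rows(plan=[[0, 0, 0, 0], [0, 0, 0, 0]])

```text
t: 71.9
tcp_pos: [0.5679, 0.1281, 0.0252]
eef_rot: [2.369, 2.062, 0.002]
wrist_force: [0.6, 0.0, 0.2]
grip_width: 0.498
finger_force: 0.0
```

>>> play_rows(plan=[[0, 0, 0, 0], [0, 0, 0, 0], [0, 0, 0, 0], [0, 0, 0, 0], [0, 0, 0, 0]], jaw=-1)

```text
t: 72.4
tcp_pos: [0.568, 0.128, 0.025]
eef_rot: [2.37, 2.062, 0.003]
wrist_force: [0.5, 0.1, 5.0]
grip_width: 0.085
finger_force: 59.5
```

>>> play_rows(plan=[[0, 0, -0.03, 0], [0, -0.2, 0, 0], [0, -0.4, 0, 0], [0, -0.4, 0, 0], [0, 0, 0, 0]])

```text
t: 72.9
tcp_pos: [0.5401, 0.1317, 0.025]
eef_rot: [-2.368, -2.062, 0.003]
wrist_force: [-2.4, 0.2, 3.4]
grip_width: 0.085
finger_force: 59.5
```

>>> play_rows(plan=[[0, -0.4, 0, 0], [0, -0.4, 0, 0], [0, -0.3, 0, 0], [0, 0, -0.6, 0], [0, 0, -1, 0], [0, 0, -1, 0], [0, 0, -1, 0], [0, 0, -1, 0]])

```text
t: 73.7
tcp_pos: [0.5141, 0.135, 0.1413]
eef_rot: [-2.369, -2.061, 0.002]
wrist_force: [0.1, -0.6, -2.0]
grip_width: 0.083
finger_force: 58.9
```

>>> play_rows(plan=[[0, 0, -1, 0], [0, 0, -1, 0], [0, 0, -0.8, 0], [-0.6, 0.1, 0, 0], [-1, 0.14, 0, 0], [-1, 0.14, 0, 0], [-1, 0.14, 0, 0], [-1, 0.14, 0, 0]])

```text
t: 74.5
tcp_pos: [0.5137, 0.0166, 0.2088]
eef_rot: [-2.37, -2.06, 0.004]
wrist_force: [0.2, -0.2, -3.2]
grip_width: 0.086
finger_force: 58.8
```

>>> play_rows(plan=[[-1, 0.14, 0, 0], [-1, 0.14, 0, 0], [-1, 0.14, 0, 0], [-1, 0.14, 0, 0], [-1, 0.14, 0, 0], [-1, 0.14, 0, 0], [-1, 0.14, 0, 0], [-1, 0.14, 0, 0]])

```text
t: 75.3
tcp_pos: [0.5134, -0.1847, 0.2087]
eef_rot: [-2.369, -2.059, 0.003]
wrist_force: [1.2, -0.0, -2.4]
grip_width: 0.088
finger_force: 58.8
```

>>> play_rows(plan=[[-1, 0.14, 0, 0], [-1, 0.14, 0, 0], [-1, 0.14, 0, 0], [0, 0, 0, 0], [0, 0, 0, 0]])

```text
t: 75.8
tcp_pos: [0.5137, -0.2595, 0.2089]
eef_rot: [-2.371, -2.057, 0.002]
wrist_force: [-0.1, 1.0, -2.0]
grip_width: 0.08
finger_force: 58.8
```

Run:
```python
from h import *
to([.5142,-.26,.023],-8)
```

```text
t 75.8 tcp [ 0.5137 -0.2595  0.2089] yhead -8.11 tilt 0.0000 | rows total [-0.02   0.046  7.436] twist -0.11 j7 0.59 F [-0.1  1.  -2. ] gw 0.080
```

```bash
cat > chk.py <<'E'
from h import *
def chk(tag):
    for n in('side','top'):
        i,im=snap(n,n+tag);h=cv2.cvtColor(im,cv2.COLOR_BGR2HSV)
        m=((h[...,0]>5)&(h[...,0]<22)&(h[...,1]>100)&(h[...,2]>150)).astype(np.uint8)
        k,l,st,ce=cv2.connectedComponentsWithStats(m)
        for q in range(1,k):
            w=p2w(i,*ce[q],.0095)
            if 3<=st[q,4]<60 and .42<w[0]<.7 and -.5<w[1]<.25:print(n,st[q,4],w[:2].round(3))
E
python3 -c "
from chk import *
chk('20')"
```

```text
side 18 [0.461 0.208]
side 4 [0.458 0.235]
```

Run:
```python
from fitb import *
for n in('side','top'):
    im=cv2.imread(f'pics/{n}20.png');i=cams.camera_info(n)
    h=cv2.cvtColor(im,cv2.COLOR_BGR2HSV);m=((h[...,2]>190)&(h[...,1]<40)).astype(np.uint8)
    k,l,st,ce=cv2.connectedComponentsWithStats(m)
    for q in range(1,k):
        w=p2w(i,*ce[q],.011)
        if st[q,4]>30 and .42<w[0]<.7 and -.5<w[1]<.25:print(n,st[q],w[:2].round(3))
    print(n,"expected base centre px",w2p(i,[[.552,-.376,.011],[.56,-.27,.01],[.506,-.369,.04]]).round(0).tolist())
```

```text
side [289 165  62  50 206] [ 0.579 -0.168]
side [309 168  28   8 177] [ 0.551 -0.381]
side [274 225  18  44 146] [0.668 0.107]
side [281 257  37  14 334] [0.616 0.184]
side expected base centre px [[323.0, 172.0], [321.0, 185.0], [336.0, 165.0]]
top [251 165  65  34 573] [0.638 0.164]
top [432 168  20  19 149] [ 0.66  -0.426]
top [ 338  173   73   57 2610] [ 0.58  -0.168]
top [414 173  10   9  58] [ 0.658 -0.347]
top [442 196   9  10  54] [ 0.578 -0.435]
top [422 206  28  33 448] [ 0.491 -0.412]
top expected base centre px [[428.0, 208.0], [396.0, 205.0], [429.0, 220.0]]
```

Blank 3 is where I laid it and P2 is free, so I lower blank 2.

>>> play_rows(plan=[[0, 0, 1, 0], [0, 0, 1, 0], [0, 0, 1, 0], [0, 0, 1, 0], [0, 0, 1, 0], [0, 0, 1, 0], [0, 0, 0.7, 0], [0, 0, 0, 0]])

```text
t: 76.7
tcp_pos: [0.5142, -0.2564, 0.0401]
eef_rot: [-2.364, -2.061, 0.003]
wrist_force: [-1.0, 1.6, -2.2]
grip_width: 0.077
finger_force: 58.9
```

>>> play_rows(plan=[[0, 0, 0.3, 0], [0, 0, 0.2, 0], [0, 0, 0.1, 0], [0, 0, 0.06, 0], [0, 0, 0, 0], [0, 0, 0, 0]])

```text
t: 77.3
tcp_pos: [0.516, -0.2587, 0.0263]
eef_rot: [2.37, 2.062, 0.001]
wrist_force: [-0.6, 0.6, -2.8]
grip_width: 0.081
finger_force: 58.8
```

>>> play_rows(plan=[[0, 0, 0.04, 0], [0, 0, 0, 0]])

```text
t: 77.5
tcp_pos: [0.5158, -0.2586, 0.0251]
eef_rot: [-2.37, -2.062, -0.0]
wrist_force: [0.0, 0.8, -2.0]
grip_width: 0.081
finger_force: 58.8
```

>>> play_rows(plan=[[0, 0, 0.06, 0], [0, 0, 0, 0]])

```text
t: 77.7
tcp_pos: [0.5156, -0.2585, 0.0233]
eef_rot: [-2.37, -2.062, 0.0]
wrist_force: [0.6, -0.2, -2.6]
grip_width: 0.08
finger_force: 58.8
```

>>> play_rows(plan=[[0, 0, 0.04, 0], [0, 0, 0, 0]])

```text
t: 77.9
tcp_pos: [0.5158, -0.2586, 0.0231]
eef_rot: [-2.37, -2.062, -0.001]
wrist_force: [-1.2, 1.9, 4.5]
grip_width: 0.085
finger_force: 59.8
```

>>> play_rows(plan=[[0, 0, 0.03, 0], [0, 0, 0, 0]])

```text
t: 78.1
tcp_pos: [0.5157, -0.2585, 0.023]
eef_rot: [-2.369, -2.062, -0.002]
wrist_force: [-4.8, 3.1, 9.9]
grip_width: 0.086
finger_force: 60.9
```

>>> play_rows(plan=[[0, 0, -0.03, 0], [0, 0, 0, 0], [0, 0, 0, 0], [0, 0, 0, 0]], jaw=-0.3)

```text
t: 78.5
tcp_pos: [0.5159, -0.2586, 0.0224]
eef_rot: [2.37, 2.062, 0.0]
wrist_force: [0.0, 0.7, 0.5]
grip_width: 0.35
finger_force: 0.0
```

>>> play_rows(plan=[[0, 0, -0.6, 0], [0, 0, -1, 0], [0, 0, -1, 0], [0, 0, -1, 0], [0, 0, -1, 0], [0, 0, -1, 0], [0, 0, -1, 0], [0.6, 0, -1, 0]])

```text
t: 79.3
tcp_pos: [0.5168, -0.2462, 0.2149]
eef_rot: [2.373, 2.056, -0.001]
wrist_force: [-0.6, 1.0, 0.3]
grip_width: 0.35
finger_force: 0.0
```

>>> play_rows(plan=[[1, 0, 0, 0], [1, 0, 0, 0], [1, 0, 0, 0], [1, 0, 0, 0], [1, 0, 0, 0], [1, 0, 0, 0], [1, 0, 0, 0], [1, 0, 0, 0]], jaw=0)

```text
t: 80.1
tcp_pos: [0.5454, -0.045, 0.2135]
eef_rot: [2.37, 2.061, 0.002]
wrist_force: [0.0, -0.4, -0.1]
grip_width: 0.503
finger_force: 0.0
```

>>> play_rows(plan=[[1, 0, 0, 0], [1, 0, 0, 0], [1, 0, 0, 0], [1, 0, 0, 0], [1, 0, 0, 0], [1, 0, 0, 0], [1, 0, 0, 0], [1, 0, 0, 0]])

```text
t: 80.9
tcp_pos: [0.5732, 0.1531, 0.2136]
eef_rot: [2.37, 2.061, 0.002]
wrist_force: [0.8, -0.3, -0.6]
grip_width: 0.497
finger_force: 0.0
```

>>> play_rows(plan=[[1, 0, 0, 0], [0.75, 0, 0, 0], [0, 0, 0.8, 0], [0, 0, 0.8, 0], [0, 0, 0.8, 0], [0, 0, 0, 0], [0, 0, 0, 0], [0, 0, 0, 0]])

```text
t: 81.7
tcp_pos: [0.5801, 0.1956, 0.1541]
eef_rot: [2.37, 2.061, 0.003]
wrist_force: [-0.0, -0.3, 0.3]
grip_width: 0.501
finger_force: 0.0
```

Run:
```python
from h import *
to([.5786,.1968,.0245],-8)
```

```text
t 81.7 tcp [0.5801 0.1956 0.1541] yhead -7.96 tilt 0.0000 | rows total [ 0.032 -0.076  5.183] twist 0.04 j7 -0.16 F [-0.  -0.3  0.3] gw 0.501
```

>>> play_rows(plan=[[0.02, -0.07, 0.7, 0], [0, 0, 0.8, 0], [0, 0, 0.8, 0], [0, 0, 0.8, 0], [0, 0, 0.8, 0], [0, 0, 0.7, 0], [0, 0, 0.3, 0], [0, 0, 0.23, 0]])

```text
t: 82.5
tcp_pos: [0.5778, 0.1966, 0.0243]
eef_rot: [2.37, 2.062, 0.001]
wrist_force: [0.2, 0.9, -0.1]
grip_width: 0.499
finger_force: 0.0
```

>>> play_rows(plan=[[0, 0, 0, 0], [0, 0, 0, 0]])

```text
t: 82.7
tcp_pos: [0.5781, 0.1966, 0.0251]
eef_rot: [2.37, 2.062, 0.002]
wrist_force: [-0.3, 0.4, 0.1]
grip_width: 0.499
finger_force: 0.0
```

>>> play_rows(plan=[[0, 0, 0, 0], [0, 0, 0, 0], [0, 0, 0, 0], [0, 0, 0, 0], [0, 0, 0, 0]], jaw=-1)

```text
t: 83.2
tcp_pos: [0.5781, 0.1965, 0.025]
eef_rot: [2.37, 2.062, 0.002]
wrist_force: [0.2, -0.5, 4.4]
grip_width: 0.083
finger_force: 59.4
```

>>> play_rows(plan=[[0, 0, -0.03, 0], [0, -0.2, 0, 0], [0, -0.4, 0, 0], [0, -0.4, 0, 0], [0, 0, 0, 0]])

```text
t: 83.7
tcp_pos: [0.5504, 0.2003, 0.025]
eef_rot: [-2.367, -2.062, 0.003]
wrist_force: [-2.8, -0.7, 3.6]
grip_width: 0.08
finger_force: 59.4
```

>>> play_rows(plan=[[0, -0.4, 0, 0], [0, -0.4, 0, 0], [0, -0.3, 0, 0], [0, 0, -0.6, 0], [0, 0, -1, 0], [0, 0, -1, 0], [0, 0, -1, 0], [0, 0, -1, 0]])

```text
t: 84.5
tcp_pos: [0.5249, 0.2035, 0.1416]
eef_rot: [-2.37, -2.062, 0.001]
wrist_force: [0.5, 0.3, -1.6]
grip_width: 0.086
finger_force: 58.7
```

>>> play_rows(plan=[[0, 0, -1, 0], [0, 0, -1, 0], [0, 0, -0.8, 0], [0, 0, 0, 0], [0, 0, 0, 0]])

```text
t: 85.0
tcp_pos: [0.5249, 0.2037, 0.21]
eef_rot: [-2.369, -2.062, 0.0]
wrist_force: [0.2, -0.2, -2.8]
grip_width: 0.082
finger_force: 58.7
```

Run:
```python
from h import *
to([.5218,-.150,.2],-8)
```

```text
t 85.0 tcp [0.5249 0.2037 0.21  ] yhead -7.94 tilt 0.0000 | rows total [-14.028   1.831   0.392] twist 0.06 j7 -0.27 F [ 0.2 -0.2 -2.8] gw 0.082
```

>>> play_rows(plan=[[-0.8, 0.1, 0, 0], [-1, 0.13, 0, 0], [-1, 0.13, 0, 0], [-1, 0.13, 0, 0], [-1, 0.13, 0, 0], [-1, 0.13, 0, 0], [-1, 0.13, 0, 0], [-1, 0.13, 0, 0]])

```text
t: 85.8
tcp_pos: [0.5218, 0.0047, 0.2087]
eef_rot: [-2.37, -2.06, 0.004]
wrist_force: [0.1, 0.9, -2.3]
grip_width: 0.078
finger_force: 58.7
```

>>> play_rows(plan=[[-1, 0.13, 0, 0], [-1, 0.13, 0, 0], [-1, 0.13, 0, 0], [-1, 0.13, 0, 0], [-1, 0.13, 0, 0], [-1.0, 0.13, 0, 0], [-0.2, 0, 0, 0], [0, 0, 0, 0]])

```text
t: 86.6
tcp_pos: [0.5197, -0.1508, 0.2091]
eef_rot: [-2.373, -2.057, 0.003]
wrist_force: [-0.4, 0.5, -1.8]
grip_width: 0.077
finger_force: 58.7
```

Run:
```python
from h import *
for n in('side','top'):
    i,im=snap(n,n+'21')
    h=cv2.cvtColor(im,cv2.COLOR_BGR2HSV);m=((h[...,2]>190)&(h[...,1]<40)).astype(np.uint8)
    k,l,st,ce=cv2.connectedComponentsWithStats(m)
    for q in range(1,k):
        w=p2w(i,*ce[q],.011)
        if st[q,4]>30 and .42<w[0]<.7 and -.5<w[1]<0:print(n,st[q],w[:2].round(3))
to([.5218,-.150,.023],-8)
```

```text
side [289 165  62  50 182] [ 0.592 -0.162]
side [339 166  13  28  57] [ 0.464 -0.325]
side [309 168  28  10 183] [ 0.55 -0.38]
side [306 181  30   9 210] [ 0.562 -0.269]
top [375 164  22  17 180] [ 0.673 -0.234]
top [340 173  18  32 274] [ 0.624 -0.103]
top [358 172  10  10  61] [ 0.653 -0.155]
top [ 380  180   71   59 2873] [ 0.544 -0.35 ]
top [389 190   9  10  60] [ 0.595 -0.258]
t 86.7 tcp [ 0.5208 -0.1482  0.2092] yhead -7.91 tilt 0.0000 | rows total [-0.072  0.063  7.449] twist 0.09 j7 0.38 F [ 0.8  0.4 -1.1] gw 0.082
```

>>> play_rows(plan=[[-0.03, 0.03, 1, 0], [0, 0, 1, 0], [0, 0, 1, 0], [0, 0, 1, 0], [0, 0, 1, 0], [0, 0, 1, 0], [0, 0, 0.7, 0], [0, 0, 0, 0]])

```text
t: 87.5
tcp_pos: [0.5201, -0.1474, 0.04]
eef_rot: [-2.363, -2.062, 0.005]
wrist_force: [-1.0, -1.0, -1.8]
grip_width: 0.082
finger_force: 58.8
```

>>> play_rows(plan=[[0, 0, 0.3, 0], [0, 0, 0.2, 0], [0, 0, 0.14, 0], [0, 0, 0, 0], [0, 0, 0, 0], [0, 0, 0, 0]])

```text
t: 88.1
tcp_pos: [0.5223, -0.15, 0.0269]
eef_rot: [2.37, 2.062, 0.001]
wrist_force: [-0.6, 0.3, -1.9]
grip_width: 0.082
finger_force: 58.7
```

>>> play_rows(plan=[[0, 0, 0.04, 0], [0, 0, 0, 0]])

```text
t: 88.3
tcp_pos: [0.5221, -0.1499, 0.0256]
eef_rot: [-2.37, -2.062, -0.0]
wrist_force: [-0.4, -0.2, -2.5]
grip_width: 0.083
finger_force: 58.7
```

>>> play_rows(plan=[[0, 0, 0.04, 0], [0, 0, 0, 0]])

```text
t: 88.5
tcp_pos: [0.522, -0.1499, 0.0244]
eef_rot: [-2.37, -2.062, -0.0]
wrist_force: [0.0, -0.1, -2.6]
grip_width: 0.082
finger_force: 58.7
```

>>> play_rows(plan=[[0, 0, 0.04, 0], [0, 0, 0, 0]])

```text
t: 88.7
tcp_pos: [0.522, -0.1498, 0.0234]
eef_rot: [-2.37, -2.062, 0.0]
wrist_force: [-0.0, -0.1, -1.1]
grip_width: 0.084
finger_force: 58.7
```

>>> play_rows(plan=[[0, 0, 0.04, 0], [0, 0, 0, 0]])

```text
t: 88.9
tcp_pos: [0.5221, -0.15, 0.023]
eef_rot: [-2.37, -2.062, -0.001]
wrist_force: [-0.8, 0.4, 4.2]
grip_width: 0.086
finger_force: 59.7
```

Contact. I release, back off and take a last look.

>>> play_rows(plan=[[0, 0, 0, 0], [0, 0, 0, 0], [0, 0, 0, 0]], jaw=-0.3)

```text
t: 89.2
tcp_pos: [0.5222, -0.15, 0.0225]
eef_rot: [2.37, 2.062, 0.0]
wrist_force: [-0.8, 0.5, 0.3]
grip_width: 0.352
finger_force: 0.0
```

>>> play_rows(plan=[[0, 0, -0.6, 0], [0, 0, -1, 0], [0, 0, -1, 0], [0, 0, -1, 0], [0, 0, -1, 0], [0, 0, -1, 0], [0, 0, -1, 0], [0, 0, -1, 0]])

```text
t: 90.0
tcp_pos: [0.5218, -0.1503, 0.2145]
eef_rot: [2.37, 2.061, 0.001]
wrist_force: [-0.7, 0.2, 0.2]
grip_width: 0.353
finger_force: 0.0
```

>>> play_rows(plan=[[0, 0, -1, 0], [0, 0, -1, 0], [0, 0, -1, 0], [0, 0, -1, 0], [0, 0, -1, 0], [0, 0, 0, 0], [0, 0, 0, 0], [0, 0, 0, 0]])

```text
t: 90.8
tcp_pos: [0.5214, -0.1498, 0.3369]
eef_rot: [-2.369, -2.061, 0.001]
wrist_force: [0.4, -0.7, -0.7]
grip_width: 0.351
finger_force: 0.0
```

Run:
```python
from fitb import *
inf,im=snap('wrist','w22')
for q in((.568,-.156,-.139),(.5615,-.265,-.139),(.551,-.376,-.139)):
    try: fit(inf,im,*q)
    except Exception as e: print(e)
to([.5,-.1,.35],-8)
```

```text
pose [ 0.5683 -0.1569] deg -8.1 iou-err 0.037 plug fit [ 0.593  -0.1605] seen [ 0.5916231  -0.15976662]
pose [ 0.562  -0.2661] deg -7.9 iou-err 0.091 plug fit [ 0.5867 -0.2695] seen [ 0.58575569 -0.26660649]
pose [ 0.551 -0.376] deg -19.4 iou-err 1.000 plug fit [ 0.5746 -0.3843] seen None
t 90.8 tcp [ 0.5213 -0.1498  0.3366] yhead -7.95 tilt 0.0000 | rows total [ 1.853 -1.121 -0.532] twist 0.05 j7 0.28 F [-0.7  1.   0.1] gw 0.349
```

View pics/w22.png

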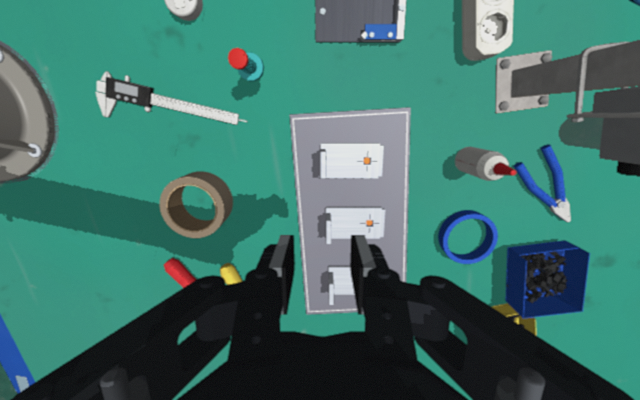

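The three blanks lie flat and apart on the mat, at about (352,161), (357,224) and (345,280). The glue and tape have not moved. Handing in.

```bash
python3 -c "
from bench import workorder
print(workorder.hand_in())"
```

```text
the job is handed in; nothing more can be done
None
```

All three blanks were loaded fully home and each mark pressed until it snapped, then the punch went back upright in its stand and the blanks were laid flat and apart on the mat; the job is handed in at about 91 s, and no verdict was returned.

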